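Set out soap cartons from a bolted laundry supply chest

ROBOT

A 7-joint arm with a two-finger parallel gripper is mounted at the origin on the work surface. World frame = base frame: x ahead of the robot, y to its left, z up, the work surface at z = 0. Lengths are in m, angles in rad, forces in N, time in s.
With the tool pointing down it reaches from about 0.425 to 0.875 m from the base axis. Payload 9.9 kg.
Tool frame: the origin (TCP) lies between the finger pads; the fingertips stand 25 mm ahead of it and the grasp point (between the pads) lies 6 mm ahead of it (manip.tip_reach is the distance from the TCP to the fingertips, in m); z points along the fingers, y is the line along which they close (so a half turn about z gives the same grasp; the last joint's range is limited). The gripper opens to 85 mm and grips with 20 to 120 N. Pads are 22 mm wide; open, the fingers measure 114 mm over their backs; the gripper's body (76 mm by 85 mm) begins 54 mm behind the grasp point. The pads swing forward as they close: fully open they stand 13 mm farther back than shut.
Start: joints at [1.075, 0.576, 0.025, 1.437, -0.015, 1.129, -0.057], TCP at [0.27, -0.619, 0.256] pointing down, gripper open.
Joint ranges: [-2.76, 2.76], [-0.34, 2.15], [-1.52, 1.57], [0.19, 2.46], [-1.09, 4.23], [0.17, 1.99], [-2.82, 2.82]. Speed limits (rad/s): [2.22, 2.22, 3.01, 3.01, 3.14, 3.14, 3.14].

INTERFACE

Orientations are given as a rotation vector (axis times angle).
In Python, from cell import readout, viewer, manip gives the robot as it stands.
- The arm moves only by the tool send_rows, never from a script. Its argument "motion" is a list that holds one entry, the list of rows, each a list of 7 numbers: the turn, a rotation vector about the tool's x, y, z in rad, then the shift along the tool's x, y, z in cm, then the opening, from 0 (shut) to 1 (fully open). A call has exactly 5 rows; each row is the pose to reach, as a shift and turn from the pose commanded when the call began, along the tool's axes at that moment; what a row does not reach only later rows make up. A row lasts 1/10 s, in which the tool goes at most 50 mm and 8.59 degrees, less where a joint would pass 70% of its speed; a pose out of reach is approached as far as the arm can. A call with a gripper value outside its range is refused whole. The fingers move at their own pace and stop on an object; "grip_force" is the grip in N (left out, the last holds). Time passes only in rows, so rows that repeat a pose let the fingers close, or fill a call up. It gives the time, the measured TCP pose, the force, the opening and the grip force at its end, in the units of the state.
- readout.sense(): the state, without advancing time (a new reading comes with each control period).
- viewer.get_image(name): name is "side" or "top" or "wrist"; returns a dict with "image" (480x640x3 uint8, blue, green, red), "vfov" (degrees; the focal length in pixels is half the picture's height over the tangent of half this angle, whatever the lens; pixels are square), "cx", "cy" (the principal point, pixels), "dist" ([k1, k2, p1, p2, k3] as OpenCV has them; the pictures are not rectified), "R" (3x3) and "t" (3): a world point X has camera coordinates R X + t; the wrist camera has in their place "hand_eye" (4x4, takes a point from camera to tool coordinates, whose origin is the TCP and whose axes are the flange's). Camera axes: x right, y down, z forward; pixel columns grow to the right and rows downward; lengths in m; the calibration is good to about 2 mm. A picture is of the moment at which its call begins: read the wrist's pose just before it. There is no depth.
- manip.job_done(): hands the job in; it is judged then, once.
The state is a dict: "time": time; "joint_pos": joint angles; "qd": joint speeds; "joint_efforts": joint torques, N m; "tool_pos": TCP position; "tcp_rot": TCP orientation; "wrist_force": force on the tool from outside, world axes, zero at the start; "ft_torque": the same for the moment, N m; "grip_width": finger opening in m; "grip_force": force on a finger pad.
Only numpy, scipy, OpenCV 4.12 (cv2) and the standard library are available. Lean on these libraries where they do the work, as an engineer would, in place of code of your own. Each camera call takes 0.05 s, during which the arm holds its last target. There are 200 camera calls.

TASK

With the hooked rod, and without touching the bolt with the gripper, draw the guarded bolt on the supply chest fully towards the front, and lay the rod back down on the counter. Then open the chest's lid until it rests open by itself, and stand every soap carton, those in the chest and those left askew on the display board, upright on that board in a straight even row: one squarely on each inlaid footprint, beginning at the end block and leaving no gap. Leave the lid open, and do not disturb the bottle, can and mug.

Things in the scene. Friction and masses are not known exactly. Their poses are not given: they have to be found in the camera images.
- chest: grey open-topped sheet-steel supply chest, fixed, 220 mm (its x, front to back) by 260 mm (its y) by 75 mm high, walls 5 mm, inner floor 30 mm above the counter; origin under its centre; its front faces its -x (the robot). A bracket on its left (+y) side carries the bolt under a wire guard
- guard_mouth (a point): middle of the open front of the wire guard, 107 mm above the counter, axes as the chest's. In the chest's frame: bracket top 65 mm above the counter. guard spans x -70 to +30, y +175 to +267 mm; roof of 5 mm wires at 148 mm, one wire at 107 mm along the outer (+y) side, posts at three corners (none at x -70, y +175); open to the front, 80 mm high, so a rod goes in but not a gripper
- bolt: brass bolt with an upright pin as its knob (radius 6 mm, 36 mm tall, then a 4 mm cap of radius 9); origin at the pin's foot, 98 mm above the counter, axes as the chest's. Slides along the chest's x at y = +187 mm: x = 0 shut (its bar lies over the lid's side tab), -50 mm fully drawn. Stays where left, friction about 2.5 N. The pin is under the wire roof
- lid (a joint): angle of the chest's white lid in rad: 0 shut, 1.85 fully open leaning back against its stop; it falls shut if let go below about 1.6 and falls back onto its stop beyond 1.65. 300 g, 220 by 260 by 8 mm, hinged along the chest's back rim; locked while the bolt is shut
- lid_handle (a point): grip point of the round black knob on top of the lid near its front edge, 35 mm above the lid's top (119 mm above the counter when shut), turning with the lid (so on its far side, away from the robot, once the lid stands up); the knob's widest part is about 30 mm across
- lid_hinge (a point): middle of the lid's hinge line, which runs along the chest's y at its back rim; from the hinge the shut lid's knob grip point lies 190 mm towards the chest's front (-x) and 43 mm up
- board: brown wooden display board, fixed, 160 mm (its x) by 390 mm (its y), 8 mm thick, origin under its middle, x pointing away from the robot; an end block, 12 mm thick, 90 mm wide, 60 mm high above the board, stands across its -y end (robot's right), centred at y = -192 mm. Five dark inlaid footprints of 62 by 36 mm, 64 mm apart along y, mark the places
- place1 (a point): middle of the first inlaid footprint counted from the end block, on the board's top, 8 mm above the counter; a carton stands on it with its x along the board's x (either way round)
- place2 (a point): middle of the second inlaid footprint counted from the end block, on the board's top, 8 mm above the counter; a carton stands on it with its x along the board's x (either way round)
- place3 (a point): middle of the third inlaid footprint counted from the end block, on the board's top, 8 mm above the counter; a carton stands on it with its x along the board's x (either way round)
- place4 (a point): middle of the fourth inlaid footprint counted from the end block, on the board's top, 8 mm above the counter; a carton stands on it with its x along the board's x (either way round)
- place5 (a point): middle of the fifth inlaid footprint counted from the end block, on the board's top, 8 mm above the counter; a carton stands on it with its x along the board's x (either way round)
- carton1: carton of soap, 62 mm (its x) by 36 mm (its y) by 40 mm tall, 150 g; origin at the centre of its underside, z up; all cartons are alike; starts standing inside the chest, if present
- carton2: carton of soap, 62 mm (its x) by 36 mm (its y) by 40 mm tall, 150 g; origin at the centre of its underside, z up; all cartons are alike; starts standing inside the chest, if present
- carton3: carton of soap, 62 mm (its x) by 36 mm (its y) by 40 mm tall, 150 g; origin at the centre of its underside, z up; all cartons are alike; starts standing inside the chest, if present
- carton4: carton of soap, 62 mm (its x) by 36 mm (its y) by 40 mm tall, 150 g; origin at the centre of its underside, z up; all cartons are alike; starts standing somewhere on the board, askew, if present
- carton5: carton of soap, 62 mm (its x) by 36 mm (its y) by 40 mm tall, 150 g; origin at the centre of its underside, z up; all cartons are alike; starts standing somewhere on the board, askew, if present
- rod: hooked rod, 140 g, lying on the counter: square-edged wooden handle 90 mm long (x), 24 mm wide (y), 34 mm high, and from its +x end a 8 mm thick metal rod 20 mm above the underside, reaching to x = 205 mm, where it turns square to the rod's right (-y) as a prong to y = -28 mm (32 with its round end). Origin under the handle's middle
- rod_grip (a point): point in the handle at the rod's balance, 18 mm ahead (+x) of the handle's middle and 20 mm above its underside
- rod_hook (a point): tip of the prong, 205 mm ahead of the handle's middle, 28 mm to the right (-y), 20 mm above the handle's underside
- detergent: bystander: white detergent bottle, 72 mm across, 200 mm tall, origin under its middle
- spray_can: bystander: bare metal spray can, 60 mm across, 160 mm tall, origin under its middle
- mug: bystander: white mug, 76 mm across, 85 mm tall, handle at its +y, origin under its middle
Mind the look-alikes: they are no part of the job. What is shaped like the carton4 but blue is not meant.

How it is judged:
On the way, in this order (a step that is already met when the one before it is completed fails the run):
1. the bolt has been drawn (x of bolt in the frame of chest below -0.04 m), for 0.2 s.
2. the rod lies on the counter (height (world z) of rod_grip below 0.045 m and height (world z) of rod_hook below 0.06 m and linear speed of rod below 0.02 m/s and contact force between the fingers and rod below 0.1 N), for 0.2 s.
3. the lid rests open (value of joint lid above 1.7 rad), for 0.2 s.
At the end, for the whole second after the job is handed in: Every carton stands upright and at rest on the board, within 9 mm and 0.13 rad of an inlaid footprint, the footprints filled from the end block on without a gap; bolt drawn more than 40 mm, lid open beyond 1.4 rad, rod at rest on the counter ((horizontal distance between carton1 and place1 below 0.009 m or horizontal distance between carton1 and place2 below 0.009 m or horizontal distance between carton1 and place3 below 0.009 m or horizontal distance between carton1 and place4 below 0.009 m or horizontal distance between carton1 and place5 below 0.009 m) and z of carton1 in the frame of board between 0.004 and 0.014 m and angle between the x axis of each of carton1, carton2, carton3, carton4, carton5 and the x axis of board, either way round below 0.13 rad and angle between each of carton1, carton2, carton3, carton4, carton5's own z axis and vertical below 0.1 rad and linear speed of each of carton1, carton2, carton3, carton4, carton5, rod below 0.02 m/s and (horizontal distance between carton2 and place1 below 0.009 m or horizontal distance between carton2 and place2 below 0.009 m or horizontal distance between carton2 and place3 below 0.009 m or horizontal distance between carton2 and place4 below 0.009 m or horizontal distance between carton2 and place5 below 0.009 m) and z of carton2 in the frame of board between 0.004 and 0.014 m and (horizontal distance between carton3 and place1 below 0.009 m or horizontal distance between carton3 and place2 below 0.009 m or horizontal distance between carton3 and place3 below 0.009 m or horizontal distance between carton3 and place4 below 0.009 m or horizontal distance between carton3 and place5 below 0.009 m) and z of carton3 in the frame of board between 0.004 and 0.014 m and (horizontal distance between carton4 and place1 below 0.009 m or horizontal distance between carton4 and place2 below 0.009 m or horizontal distance between carton4 and place3 below 0.009 m or horizontal distance between carton4 and place4 below 0.009 m or horizontal distance between carton4 and place5 below 0.009 m) and z of carton4 in the frame of board between 0.004 and 0.014 m and (horizontal distance between carton5 and place1 below 0.009 m or horizontal distance between carton5 and place2 below 0.009 m or horizontal distance between carton5 and place3 below 0.009 m or horizontal distance between carton5 and place4 below 0.009 m or horizontal distance between carton5 and place5 below 0.009 m) and z of carton5 in the frame of board between 0.004 and 0.014 m and horizontal distance between any of carton1, carton2, carton3, carton4, carton5 and place1 below 0.009 m and horizontal distance between any of carton1, carton2, carton3, carton4, carton5 and place2 below 0.009 m and horizontal distance between any of carton1, carton2, carton3, carton4, carton5 and place3 below 0.009 m and (horizontal distance between any of carton1, carton2, carton3, carton4, carton5 and place4 below 0.009 m or not (horizontal distance between any of carton1, carton2, carton3, carton4, carton5 and place5 below 0.009 m)) and x of bolt in the frame of chest below -0.04 m and value of joint lid above 1.4 rad and height (world z) of rod_grip below 0.045 m and height (world z) of rod_hook below 0.06 m); the robot touches nothing.
It fails at once if the fingers or the arm push the bolt (only the rod may) (contact force between any of the fingers, the arm and bolt above 0.5 N).
It fails at once if the detergent is shifted by more than 3 cm or knocked over (distance of detergent from where it was at the start of the episode above 0.03 m or angle between detergent's own z axis and vertical above 0.4 rad).
It fails at once if the spray can is shifted by more than 3 cm or knocked over (distance of spray_can from where it was at the start of the episode above 0.03 m or angle between spray_can's own z axis and vertical above 0.4 rad).
It fails at once if the mug is shifted by more than 3 cm or knocked over (distance of mug from where it was at the start of the episode above 0.03 m or angle between mug's own z axis and vertical above 0.4 rad).
Of carton1, carton2, carton3, carton4, carton5 only 3 to 5 are there at a start; the rules pass over those that are not, and their reading is None.
At some moment in a run one of rod, carton4, carton5 may be knocked a few centimetres aside while the robot is not near it.
It also fails if it takes over 210 s, if anything falls off the work surface, if the arm or the gripper's body presses on something with over 40 N, if the wrist force passes 120 N, or if a joint passes its speed limit or range.

## Working session

There is one attempt and no reset: what is moved stays moved. The work goes in short steps, Python scripts to look and compute and a tool call to move; the robot and the scene stay as the last step left them, time stands still between calls to the robot, and variables do not carry over. Pictures are saved under pics/ and viewed, at most 14 in all, crops included, and the job is handed in when it is done.

Besides the shell and the picture viewer there is one more tool, called after "Request:" as name([rows], argument=value, ...), one row to a line, values as JSON. send_rows: Moves the arm, as the interface text tells. Its arguments: {"type":"object","properties":{"motion":{"type":"array","items":{"type":"array","items":{"type":"array","items":{"type":"number"}}}},"grip_force":{"type":"number"}},"required":["motion"]}

```bash
mkdir -p pics; ls; cat > h.py <<'E'
import numpy as np, cv2
from cell import readout, viewer, manip
from scipy.spatial.transform import Rotation as Ro
def shot(name,fn):
    s=readout.sense(); im=viewer.get_image(name); cv2.imwrite('pics/'+fn+'.png',im['image'])
    f=240/np.tan(np.radians(im['vfov'])/2); K=np.array([[f,0,im['cx']],[0,f,im['cy']],[0,0,1]])
    if 'R' in im: R,t=np.array(im['R']),np.array(im['t'])
    else:
        T=np.eye(4);T[:3,:3]=Ro.from_rotvec(s['tcp_rot']).as_matrix();T[:3,3]=s['tool_pos']
        W=np.linalg.inv(T@np.array(im['hand_eye']));R,t=W[:3,:3],W[:3,3]
    np.savez('pics/'+fn+'.npz',K=K,R=R,t=t,d=np.array(im['dist'],float)); return im['image']
def cam(fn): c=np.load('pics/'+fn+'.npz'); return c['K'],c['R'],c['t'],c['d']
def pix2w(fn,uv,z):
    K,R,t,d=cam(fn); n=cv2.undistortPoints(np.array(uv,float).reshape(-1,1,2),K,d).reshape(-1,2)
    z=np.broadcast_to(z,len(n)); r=np.c_[n,np.ones(len(n))]@R; c=-R.T@t
    return c+r*((z-c[2])/r[:,2])[:,None]
def w2pix(fn,X):
    K,R,t,d=cam(fn); return cv2.projectPoints(np.array(X,float).reshape(-1,3),cv2.Rodrigues(R)[0],t,K,d)[0].reshape(-1,2)
def delta(p,yaw=None,R=None):
    """shift cm / turn in tool axes to reach TCP p; yaw: tool x axis direction (tool down)"""
    s=readout.sense(); A=Ro.from_rotvec(s['tcp_rot'])
    if R is None and yaw is not None: R=Ro.from_euler('z',yaw)*Ro.from_euler('x',np.pi)
    turn=(A.inv()*R).as_rotvec() if R is not None else np.zeros(3)
    print('turn',turn.round(3),'shift',(A.inv().apply(np.array(p)-s['tool_pos'])*100).round(2))
E
python3 - <<'E'
from h import *
s=readout.sense(); print({k:np.round(v,3) for k,v in s.items()}, manip.tip_reach)
print(Ro.from_rotvec(s['tcp_rot']).as_matrix().round(3))
for n in ['top','side','wrist']:
    shot(n,n+'0'); K,R,t,d=cam(n+'0'); print(n,K[0,0],(-R.T@t).round(3),d)
E
```

```text
pics
{'time': np.float64(0.0), 'joint_pos': array([ 1.075,  0.577,  0.025,  1.438, -0.015,  1.129, -0.056]), 'qd': array([ 0.001, -0.001, -0.001, -0.   ,  0.   , -0.002, -0.   ]), 'joint_efforts': array([-1.0000e-03, -7.6577e+01,  2.2500e+00, -2.8596e+01,  1.5000e-02,
        1.3000e-02,  0.0000e+00]), 'tool_pos': array([ 0.27 , -0.618,  0.255]), 'tcp_rot': array([-3.074e+00, -6.420e-01,  1.000e-03]), 'wrist_force': array([-0.901,  0.055, -0.413]), 'ft_torque': array([ 0.039,  0.063, -0.038]), 'grip_force': np.float64(0.0), 'grip_width': np.float64(0.086)} 0.025
[[ 0.916  0.4   -0.001]
 [ 0.4   -0.916  0.002]
 [-0.    -0.002 -1.   ]]
top 482.9886761663323 [ 0.279 -0.073  1.594] [-0.12256173  0.          0.          0.          0.        ]
side 578.362400626436 [ 0.377 -1.371  1.3  ] [-0.00348194  0.          0.          0.          0.        ]
wrist 369.07870982059467 [ 0.344 -0.586  0.374] [-0.06236129  0.          0.          0.          0.        ]
```

View pics/top0.png

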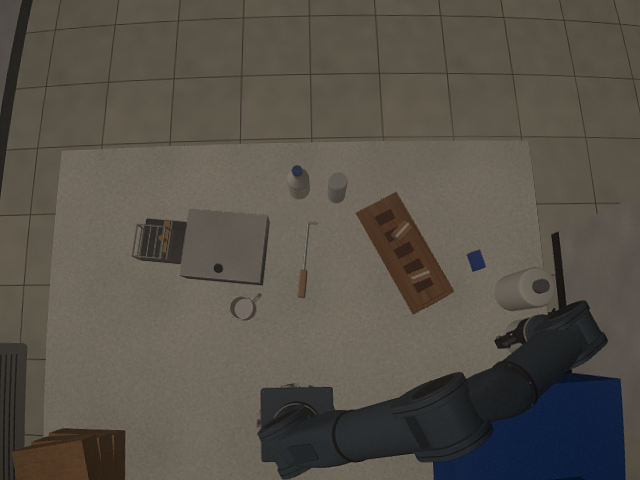

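View pics/side0.png

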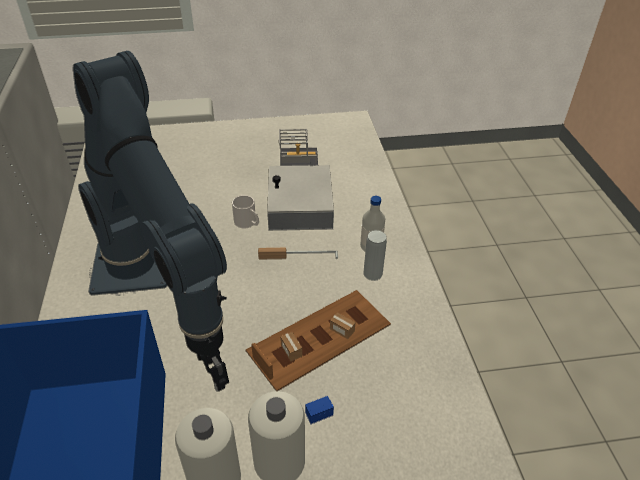

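The top view shows the chest at about (225,246), its bolt guard at (155,240) and the rod from (302,285) to (312,223). The mug is at (243,308) and the board at (405,252) with two cartons on it at (402,230) and (420,275). I'll enlarge the chest/rod and board regions.

```bash
python3 - <<'E'
import cv2
i=cv2.imread('pics/top0.png')
i=cv2.convertScaleAbs(i,alpha=1.5)
cv2.imwrite('pics/cA.png',cv2.resize(i[185:335,125:325],None,fx=4,fy=4,interpolation=cv2.INTER_CUBIC))
cv2.imwrite('pics/cB.png',cv2.resize(i[185:325,340:500],None,fx=4.25,fy=4.25,interpolation=cv2.INTER_CUBIC))
E
```

```text
(no output)
```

View pics/cA.png

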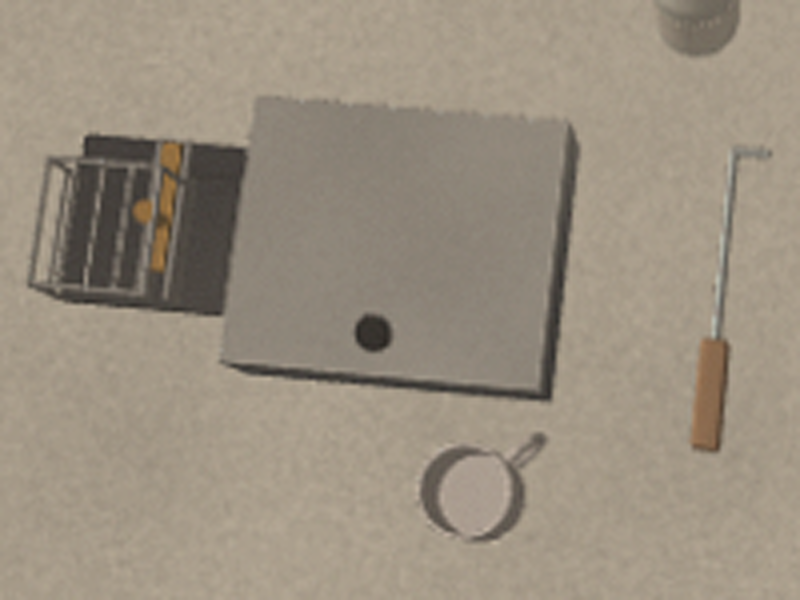

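View pics/cB.png

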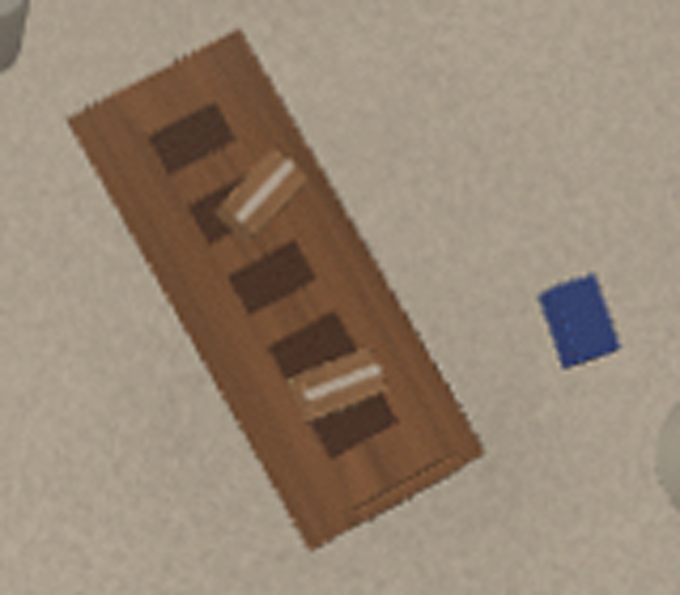

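```bash
python3 - <<'E'
from h import *
np.set_printoptions(suppress=True,precision=4)
A=lambda l:np.array(l,float)/4+[125,185]-0.375
B=lambda l:np.array(l,float)/4.25+[340,185]-0.38
def fitrect(P,L,name):   # P world xy corners, L local xy
    P=np.array(P)[:,:2];L=np.array(L,float); pc,lc=P.mean(0),L.mean(0)
    H=(L-lc).T@(P-pc); th=np.arctan2(H[0,1]-H[1,0],H[0,0]+H[1,1])
    R=np.array([[np.cos(th),-np.sin(th)],[np.sin(th),np.cos(th)]]); o=pc-R@lc
    print(name,o,'yaw',th,'res mm',(1000*np.abs(P-(o+L@R.T))).max()); return o,R,th
lid=pix2w('top0',A([(257,97),(575,122),(549,395),(222,362)]),.083)
o,R,th=fitrect(lid,[(.11,.13),(.11,-.13),(-.11,-.13),(-.11,.13)],'chest')
k=pix2w('top0',A([(373,333)]),.119); print('knob',k,(k[0,:2]-o)@R)
b=pix2w('top0',A([(144,211)]),.138); print('bolt',b,(b[0,:2]-o)@R, 'exp',o+R@[0,.187])
print('guardfront',o+R@[-.07,.221],pix2w('top0',A([(30,285)]),.148))
bd=pix2w('top0',B([(240,30),(68,120),(312,550),(483,452)]),.008)
o2,R2,th2=fitrect(bd,[(.08,.195),(-.08,.195),(-.08,-.195),(.08,-.195)],'board')
fp=pix2w('top0',B([(192,136),(272,277),(313,344),(354,426)]),.008); print('fp',fp[:,:2],((fp[:,:2]-o2)@R2))
c=pix2w('top0',B([(262,192),(341,386)]),.048); print('cartons',c,((c[:,:2]-o2)@R2))
cc=pix2w('top0',B([(240,219),(291,160),(306,396),(379,369)]),.048);print(np.arctan2(*(cc[1]-cc[0])[[1,0]]),np.arctan2(*(cc[3]-cc[2])[[1,0]]))
r=pix2w('top0',A([(705,450),(716,340),(735,152),(770,154)]),[.034,.034,.02,.02]); print('rod',r,np.linalg.norm(r[2]-r[0]),np.arctan2(*(r[2]-r[0])[[1,0]]))
r1=pix2w('top0',A([(718,340),(735,152)]),.02);print(np.arctan2(*(r1[1]-r1[0])[[1,0]]))
m=pix2w('top0',A([(476,497),(698,30)]),[.085,.0]);print('mug,bottle',m)
E
```

```text
chest [0.5674 0.2183] yaw -0.10325893793467789 res mm 2.156052060360736
knob [[0.4894 0.2309 0.119 ]] [-0.0789  0.0045]
bolt [[0.5854 0.4097 0.138 ]] [-0.0018  0.1923] exp [0.5867 0.4043]
guardfront [0.5205 0.4453] [[0.5267 0.4946 0.148 ]]
board [ 0.5486 -0.3693] yaw -1.0986959177503157 res mm 2.6415751881129212
fp [[ 0.6697 -0.3092]
 [ 0.5544 -0.3673]
 [ 0.5005 -0.3969]
 [ 0.4353 -0.4257]] [[ 0.0015  0.1352]
 [ 0.0008  0.0061]
 [ 0.0027 -0.0554]
 [-0.0013 -0.1265]]
cartons [[ 0.6144 -0.3556  0.048 ]
 [ 0.4621 -0.4085  0.048 ]] [[ 0.0177  0.0648]
 [-0.0044 -0.0948]]
-0.7434097778695329 -1.244924600653492
rod [[ 0.4015 -0.0223  0.034 ]
 [ 0.4908 -0.0324  0.034 ]
 [ 0.6508 -0.0502  0.02  ]
 [ 0.6485 -0.0794  0.02  ]] 0.251252406482251 -0.11144306196116267
-0.10366217354386736
mug,bottle [[ 0.3639  0.155   0.085 ]
 [ 0.7638 -0.0198  0.    ]]
```

The numbers agree with the given sizes: handle 89.9 mm, knob height and offsets, bolt at chest (0, 187) within 5 mm. I'm starting towards the rod.

Request:
send_rows([
  [[0,0,0.1,3,-3.5,0.3,1],[0,0,0.2,6,-7,0.6,1],[0,0,0.3,9,-10.5,1,1],[0,0,0.4,12,-14,1.3,1],[0,0,0.52,15,-17,1.6,1]],
])

```text
time: 0.65
tool_pos: [0.3396, -0.4005, 0.24]
tcp_rot: [-3.136, 0.176, 0.0]
wrist_force: [1.2, 0.6, 0.4]
grip_width: 0.0853
grip_force: 0.0
```

```bash
python3 -c "
from h import *
s=readout.sense();print(s['tool_pos'],s['wrist_force'])
delta([.464,-.0293,.20],yaw=-.107)"
```

```text
[ 0.33955057 -0.40051149  0.24004132] [1.24522326 0.58723605 0.43617546]
turn [-0.001  0.    -0.005] shift [  8.2  -38.28   4.03]
```

Request:
send_rows([
  [[0,0,0,1,-4,0,1],[0,0,0,2,-8.5,0,1],[0,0,0,3,-13,0,1],[0,0,0,4,-17.5,0,1],[0,0,0,5,-22,0,1]],
])

```text
time: 1.15
tool_pos: [0.4133, -0.1876, 0.2404]
tcp_rot: [3.137, -0.17, 0.0]
wrist_force: [0.2, -0.3, 0.1]
grip_width: 0.0851
grip_force: 0.0
```

Request:
send_rows([
  [[0,0,0,0.7,-4,0,1],[0,0,0,1.4,-8,0,1],[0,0,0,2.2,-12,0,1],[0,0,0,3.2,-16.3,0,1],[0,0,0,3.2,-16.3,0,1]],
])

```text
time: 1.65
tool_pos: [0.4642, -0.0247, 0.2403]
tcp_rot: [-3.135, 0.157, -0.002]
wrist_force: [-0.5, -0.4, -0.0]
grip_width: 0.0851
grip_force: 0.0
```

```bash
python3 -c "
from h import *
shot('wrist','w1');s=readout.sense();print(s['tool_pos'],s['joint_pos'])
print(w2pix('w1',[[.4015,-.0223,.034],[.4908,-.0324,.034],[.6508,-.0502,.02],[.6485,-.0794,.02]]))
delta([.464,-.0293,.031],yaw=-.107)"
```

```text
[ 0.46311733 -0.02787796  0.2401312 ] [-0.04209941  0.28338965  0.00223749  1.99489088 -0.00201113  0.86324944
 -1.71189511]
[[326.48210365 274.72796719]
 [328.1412856  181.08890104]
 [330.89200212 -18.95217183]
 [367.11739748 -19.57260609]]
turn [-0.001  0.     0.005] shift [ 0.1   0.15 20.91]
```

View pics/w1.png

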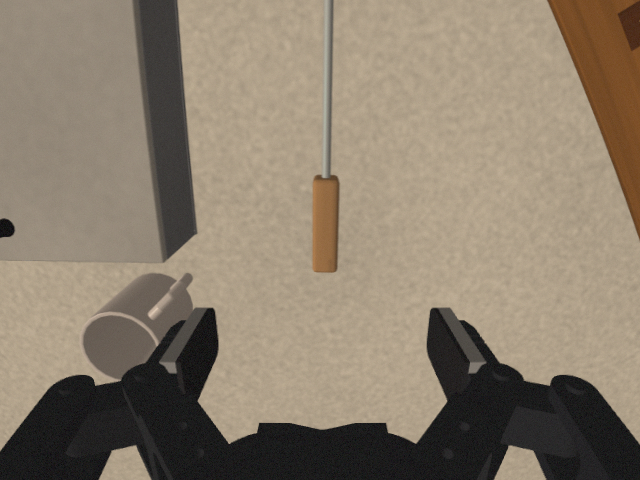

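The wrist view shows the handle at about (326,177–271), 4 px ahead of the prediction (≈4 mm forward), straight between the open fingers. I'm descending and gripping.

Request:
send_rows([
  [[0,0,0,0.1,0,4.5,1],[0,0,0,0.2,0,9,1],[0,0,0,0.3,0,13.5,1],[0,0,0,0.4,0,17,1],[0,0,0,0.4,0,18.5,0.8]],
], grip_force=60)

```text
time: 2.2
tool_pos: [0.4648, -0.0326, 0.0525]
tcp_rot: [3.136, -0.172, -0.006]
wrist_force: [1.3, 0.5, -0.2]
grip_width: 0.0733
grip_force: 0.0
```

Request:
send_rows([
  [[0,0,0,0,0,1.2,0.7],[0,0,0,0,0,2.4,0.6],[0,0,0,0,0,2.4,0.2],[0,0,0,0,0,2.4,0],[0,0,0,0,0,2.4,0]],
])

```text
time: 2.7
tool_pos: [0.4666, -0.0318, 0.0319]
tcp_rot: [3.137, -0.171, 0.001]
wrist_force: [-0.1, -0.5, -0.7]
grip_width: 0.023
grip_force: 58.9
```

Request:
send_rows([
  [[0,0,0,0,0,0,0],[0,0,0,0,0,0,0],[0,0,0,0,0,-2,0],[0,0,0,0,0,-6,0],[0,0,0,0,0,-10,0]],
])

```text
time: 3.2
tool_pos: [0.4658, -0.0313, 0.1323]
tcp_rot: [3.137, -0.17, -0.003]
wrist_force: [1.1, 0.1, -2.2]
grip_width: 0.0231
grip_force: 58.9
```

Request:
send_rows([
  [[0,0,0,0,0,-3,0],[0,0,0,0,0,-6,0],[0,0,0,0,0,-10,0],[0,0,0,0,0,-14,0],[0,0,0,0,0,-14,0]],
])

```text
time: 3.7
tool_pos: [0.4685, -0.0314, 0.2762]
tcp_rot: [-3.136, 0.17, -0.014]
wrist_force: [0.1, 0.1, -2.0]
grip_width: 0.0228
grip_force: 59.1
```

```bash
python3 -c "
from h import *
shot('wrist','w2');s=readout.sense();print(s['tool_pos'],s['joint_pos'],s['grip_width'])
T=Ro.from_rotvec(s['tcp_rot']);print(T.as_matrix().round(3))"
```

```text
[ 0.46747109 -0.03126962  0.27367221] [-0.03902878  0.24938697  0.00717866  1.93737289 -0.0021717   0.94944374
 -1.7097842 ] 0.022719011704014764
[[ 0.994 -0.108  0.005]
 [-0.108 -0.994  0.   ]
 [ 0.005 -0.001 -1.   ]]
```

View pics/w2.png

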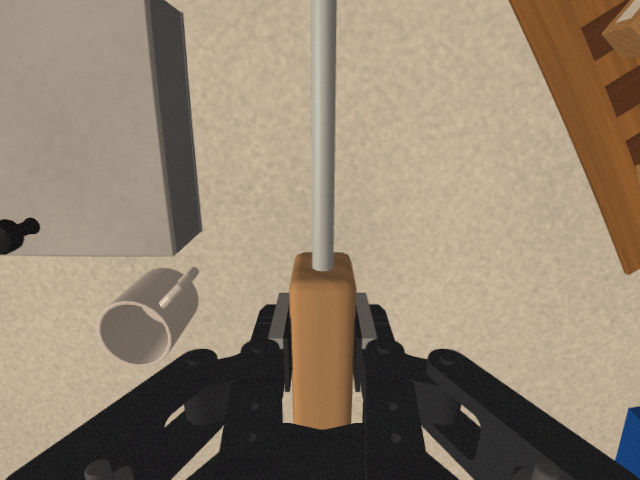

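Rod gripped straight: handle front edge at (322,255), shaft up the image to (325,0). Next I compute the hook in tool coordinates and the route.

```bash
cat >> h.py <<'E'
CH=np.array([.5674,.2183]); CY=-.1033; CR=np.array([[np.cos(CY),-np.sin(CY)],[np.sin(CY),np.cos(CY)]])
def ch(x,y): return CH+CR@[x,y]
E
python3 - <<'E'
from h import *
s=readout.sense();T=Ro.from_rotvec(s['tcp_rot']);p=s['tool_pos']
f=pix2w('w2',[(322,256)],p[2]+.002); print('front',T.inv().apply(f-p))
a=pix2w('w2',[(322,264),(324,2)],p[2]-.012); q=T.inv().apply(a-p);print('shaft',q, (q[1,1]-q[0,1])/(q[1,0]-q[0,0]))
for x,y in [(-.25,.233),(-.169,.233)]: print(ch(x,y))
b=shot('top','top1'); cv2.imwrite('pics/cC.png',cv2.resize(cv2.convertScaleAbs(b[185:335,125:325],alpha=1.5),None,fx=4,fy=4,interpolation=cv2.INTER_CUBIC))
E
```

```text
front [[ 3.59453368e-02  1.78135410e-05 -1.80794232e-03]]
shaft [[2.73411537e-02 1.17479887e-05 1.21462833e-02]
 [1.18025682e-01 7.06048390e-04 1.26304026e-02]] 0.007656216720045939
[0.34275879 0.47583704]
[0.42332701 0.46748461]
```

Request:
send_rows([
  [[0,0,0,-2,-4,0,0],[0,0,0,-4,-8,0,0],[0,0,0,-6,-12,0,0],[0,0,0,-8,-16,0,0],[0,0,0,-9,-20,0,0]],
])

```text
time: 4.3
tool_pos: [0.3961, 0.1783, 0.2699]
tcp_rot: [3.135, -0.169, -0.005]
wrist_force: [1.8, 0.2, -1.0]
grip_width: 0.0234
grip_force: 59.2
```

Request:
send_rows([
  [[0,0,0,-2,-4,0,0],[0,0,0,-4,-8,0,0],[0,0,0,-6,-12,0,0],[0,0,0,-7,-16,0,0],[0,0,0,-8,-20,0,0]],
])

```text
time: 4.8
tool_pos: [0.3393, 0.3857, 0.2696]
tcp_rot: [3.135, -0.169, -0.003]
wrist_force: [1.4, 0.6, -1.3]
grip_width: 0.0229
grip_force: 59.2
```

Request:
send_rows([
  [[0,0,0,-1,-3,0,0],[0,0,0,-2,-6,0,0],[0,0,0,-4,-9,0,0],[0,0,-0.012,-4.9,-9.8,0,0],[0,0,-0.012,-4.9,-9.8,0,0]],
])

```text
time: 5.3
tool_pos: [0.2997, 0.4887, 0.269]
tcp_rot: [3.136, -0.143, -0.004]
wrist_force: [1.2, -0.3, -1.0]
grip_width: 0.0233
grip_force: 59.3
```

```bash
python3 - <<'E'
from h import *
s=readout.sense();print(s['tool_pos'],s['joint_pos'].round(2))
delta([*ch(-.29,.241),.128],yaw=-.0955)
i=shot('top','top2'); cv2.imwrite('pics/cC.png',cv2.resize(cv2.convertScaleAbs(i[185:335,95:295],alpha=1.5),None,fx=4,fy=4,interpolation=cv2.INTER_CUBIC))
E
```

```text
[0.29974499 0.48874292 0.26899288] [-1.05  0.41 -0.08  1.69  0.04  1.04 -2.8 ]
turn [0.003 0.002 0.004] shift [4.40e-01 1.00e-02 1.41e+01]
```

View pics/cC.png

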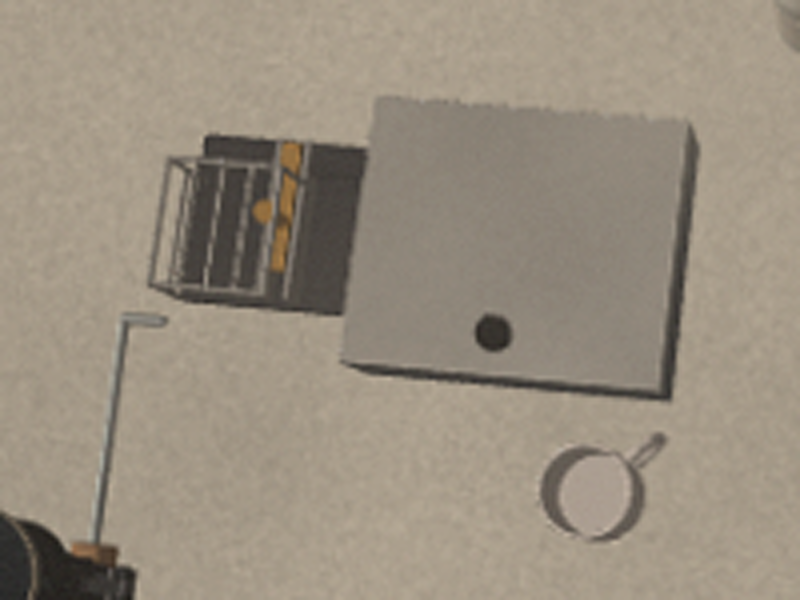

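```bash
python3 - <<'E'
from h import *
A=lambda l:np.array(l,float)/4+[95,185]-.375
s=readout.sense();z=s['tool_pos'][2]-.012
P=pix2w('top2',A([(124,319),(166,321),(98,540)]),z)[:,:2]; print((P-CH)@CR, 'tcp',(s['tool_pos'][:2]-CH)@CR)
g=pix2w('top2',A([(152,286),(170,158),(263,211)]),[.148,.148,.138])[:,:2]; print('guard outer front, outer back, bolt',(g-CH)@CR)
E
```

```text
[[-0.10911371  0.24148077]
 [-0.10778024  0.21029995]
 [-0.26579025  0.23700336]] tcp [-0.29237244  0.24008017]
guard outer front, outer back, bolt [[-0.06956905  0.26894521]
 [ 0.03204378  0.27042108]
 [-0.00188712  0.19304946]]
```

The hook measures 184 mm ahead of the TCP and the prong tip is at chest y 0.209, clear of the bolt cap. I'm lowering it and going in under the roof.

Request:
send_rows([
  [[0,0,0,0,0,3,0],[0,0,0,0,-0.1,7,0],[0,0,0,0,-0.2,11,0],[0,0,0,0.3,-0.2,14.1,0],[0,0,0,0.3,-0.2,14.1,0]],
])

```text
time: 5.85
tool_pos: [0.3058, 0.485, 0.1261]
tcp_rot: [3.13, -0.154, -0.005]
wrist_force: [-0.2, 0.1, -1.0]
grip_width: 0.0233
grip_force: 59.1
```

```bash
python3 - <<'E'
from h import *
s=readout.sense();print(s['tool_pos'],(s['tool_pos'][:2]-CH)@CR,s['joint_pos'].round(2),s['wrist_force'])
delta([*ch(-.165,.243),.128],yaw=-.0955)
E
```

```text
[0.30580491 0.48504353 0.12608021] [-0.28770623  0.23834686] [-1.06  0.58 -0.05  1.86  0.04  0.72 -2.8 ] [-0.18802735  0.0606963  -1.01611072]
turn [ 0.008  0.003 -0.003] shift [12.27 -0.41 -0.23]
```

Request:
send_rows([
  [[0,0,0,1,-0.4,-0.2,0],[0,0,0,2,-0.4,-0.2,0],[0,0,0,3.5,-0.4,-0.2,0],[0,0,0,5,-0.4,-0.2,0],[0,0,0,6.5,-0.4,-0.2,0]],
])

```text
time: 6.35
tool_pos: [0.3729, 0.4866, 0.1331]
tcp_rot: [-3.137, 0.153, -0.002]
wrist_force: [-0.0, 0.1, -1.0]
grip_width: 0.0228
grip_force: 59.1
```

Request:
send_rows([
  [[0,0,0,1.5,0,0,0],[0,0,0,3,0,0,0],[0,0,0,4.5,0,0,0],[0,0,0,5.7,0,0,0],[0,0,0,5.7,0,0,0]],
])

```text
time: 6.85
tool_pos: [0.4299, 0.4806, 0.1321]
tcp_rot: [3.138, -0.155, 0.002]
wrist_force: [-0.1, 0.0, -1.0]
grip_width: 0.0229
grip_force: 59.1
```

```bash
python3 - <<'E'
from h import *
s=readout.sense();print(s['tool_pos'],(s['tool_pos'][:2]-CH)@CR,s['joint_pos'].round(2),s['wrist_force'])
delta([*ch(-.165,.205),.128],yaw=-.0955)
i=shot('top','top3'); cv2.imwrite('pics/cD.png',cv2.resize(cv2.convertScaleAbs(i[185:335,115:235],alpha=1.5),None,fx=4,fy=4,interpolation=cv2.INTER_CUBIC))
E
```

```text
[0.42987397 0.48057942 0.1321335 ] [-0.16383822  0.2467001 ] [-0.88  0.65 -0.06  1.67  0.05  0.83 -2.63] [-0.09916604  0.02137749 -0.99931828]
turn [ 0.    -0.001 -0.003] shift [-0.14  4.17  0.41]
```

View pics/cD.png

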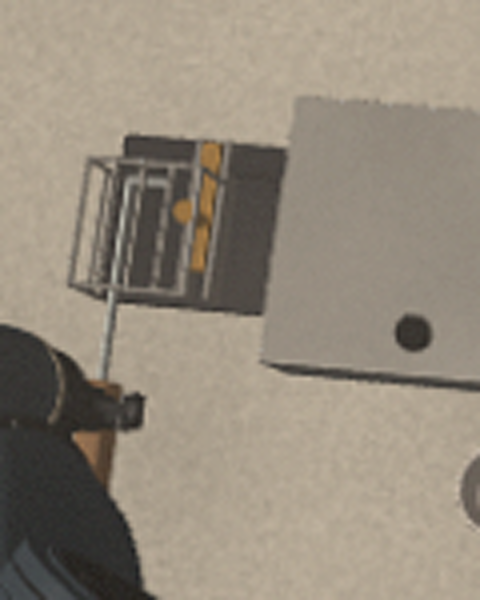

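The prong at (128–168,182) has passed behind the pin (182,211). I'm moving it sideways behind the pin, then pulling.

Request:
send_rows([
  [[0,0,0,0,1,0.3,0],[0,0,0,0,2,0.3,0],[0,0,0,0,3,0.3,0],[0,0,0,0,3.7,0.3,0],[0,0,0,0,3.7,0.3,0]],
])

```text
time: 7.4
tool_pos: [0.424, 0.4431, 0.1296]
tcp_rot: [3.137, -0.153, 0.0]
wrist_force: [-0.7, -0.7, -1.4]
grip_width: 0.023
grip_force: 59.1
```

Request:
send_rows([
  [[0,0,0,-0.6,0,0,0],[0,0,0,-1.2,0,0,0],[0,0,0,-1.8,0,0,0],[0,0,0,-2.4,0,0,0],[0,0,0,-3,0,0,0]],
])

```text
time: 7.9
tool_pos: [0.3938, 0.4479, 0.1294]
tcp_rot: [-3.137, 0.15, -0.001]
wrist_force: [2.9, 0.4, -2.0]
grip_width: 0.0231
grip_force: 59.1
```

Request:
send_rows([
  [[0,0,0,-0.6,0,0,0],[0,0,0,-1.2,0,0,0],[0,0,0,-1.8,0,0,0],[0,0,0,-2.3,0,0,0],[0,0,0,-2.8,0,0,0]],
])

```text
time: 8.4
tool_pos: [0.3658, 0.4505, 0.1294]
tcp_rot: [-3.138, 0.151, -0.0]
wrist_force: [3.1, 2.0, -1.9]
grip_width: 0.0231
grip_force: 59.1
```

```bash
python3 - <<'E'
from h import *
s=readout.sense();print(s['tool_pos'],(s['tool_pos'][:2]-CH)@CR,s['joint_pos'].round(2),s['wrist_force'])
i=shot('top','top4')
def bolt(fn):
    j=cv2.imread('pics/'+fn+'.png')[185:290,125:185].astype(int); m=(j[...,2]-j[...,0]>50)
    m=m.astype(np.uint8); n,l,st,c=cv2.connectedComponentsWithStats(m); 
    for k in range(1,n): print(fn,st[k],c[k]+[125,185])
bolt('top3');bolt('top4')
E
```

```text
[0.36584362 0.45045352 0.12941157] [-0.22442078  0.21013222] [-0.93  0.58 -0.06  1.84  0.05  0.72 -2.68] [ 3.13263041  2.01583037 -1.91061296]
top3 [41 36  4  7 22] [167.45454545 223.54545455]
top3 [40 44  4 10 23] [166.43478261 233.65217391]
top3 [34 51  4  4 14] [160.5        237.28571429]
top3 [38 57  4 10 26] [164.57692308 246.61538462]
top4 [39 50  4 14 35] [165.31428571 241.05714286]
top4 [32 65  4  5 15] [158.4 251.8]
top4 [35 71  5 11 32] [161.96875 261.21875]
```

The pin has moved 14.5 px, about 44 mm, so it needs a little more to reach its stop.

Request:
send_rows([
  [[0,0,0,-0.2,0,0,0],[0,0,0,-0.4,0,0,0],[0,0,0,-0.6,0,0,0],[0,0,0,-0.7,0,0,0],[0,0,0,-0.7,0,0,0]],
])

```text
time: 8.95
tool_pos: [0.3647, 0.4502, 0.13]
tcp_rot: [-3.136, 0.156, -0.011]
wrist_force: [20.4, -0.1, -5.1]
grip_width: 0.0233
grip_force: 59.1
```

```bash
python3 - <<'E'
from h import *
s=readout.sense();print(s['tool_pos'],(s['tool_pos'][:2]-CH)@CR,s['wrist_force'])
i=shot('top','top5')
j=i[185:290,125:185].astype(int); m=(j[...,2]-j[...,0]>50).astype(np.uint8); n,l,st,c=cv2.connectedComponentsWithStats(m)
print(c[1:]+[125,185],st[1:,4])
E
```

```text
[0.36467494 0.45022042 0.12999627] [-0.22555919  0.20977984] [20.41464968 -0.0800235  -5.13984859]
[[165.31428571 241.45714286]
 [158.30769231 252.07692308]
 [161.84848485 261.66666667]] [35 13 33]
```

The force rose to 20 N with no further motion, so the bolt is against its stop and fully drawn. I'm unhooking, withdrawing, and laying the rod down in front of the guard.

Request:
send_rows([
  [[0,0,0,1,0,0,0],[0,0,0,2,0,0,0],[0,0,0,2,-0.8,0,0],[0,0,-0.04,2,-1.6,0,0],[0,0,-0.08,2,-2.3,0,0]],
])

```text
time: 9.5
tool_pos: [0.3804, 0.4731, 0.1291]
tcp_rot: [-3.141, 0.018, 0.001]
wrist_force: [0.6, 0.3, -1.3]
grip_width: 0.023
grip_force: 59.6
```

Request:
send_rows([
  [[0,0,0,0,0,0,0],[0,0,0,-2,0,0,0],[0,0,0,-4,0,0,0],[0,0,0,-6,0,0,0],[0,0,0,-8,0,0,0]],
])

```text
time: 10.0
tool_pos: [0.3002, 0.473, 0.1293]
tcp_rot: [3.141, -0.025, -0.001]
wrist_force: [0.7, 0.6, -0.9]
grip_width: 0.0232
grip_force: 59.6
```

```bash
python3 - <<'E'
from h import *
s=readout.sense();print(s['tool_pos'],(s['tool_pos'][:2]-CH)@CR,s['joint_pos'].round(2),s['wrist_force'])
p=s['tool_pos'];T=Ro.from_rotvec(s['tcp_rot'])
h=T.apply([[.184,0,.012],[.184,.032,.012]])+p; print('hook chest',(h[:,:2]-CH)@CR,h[:,2])
i=shot('top','top6')
j=i[185:290,125:185].astype(int); m=(j[...,2]-j[...,0]>50).astype(np.uint8); n,l,st,c=cv2.connectedComponentsWithStats(m)
print(c[1:]+[125,185],st[1:,4])
E
```

```text
[0.30020754 0.47304358 0.1292966 ] [-0.29203637  0.2258337 ] [-1.04  0.55 -0.07  1.89  0.06  0.7  -2.73] [ 0.66630228  0.59372733 -0.91592   ]
hook chest [[-0.10874448  0.24190914]
 [-0.10594835  0.21003154]] [0.11722755 0.11723258]
[[165.02380952 243.30952381]
 [158.30769231 252.07692308]
 [161.96666667 261.66666667]] [42 13 30]
```

Request:
send_rows([
  [[0,0,0,-1.5,0,2,0],[0,0,0,-1.5,0,5,0],[0,0,0,-1.5,0,8,0],[0,0,0,-1.5,0,9.2,0],[0,0,0,-1.5,0,9.2,0]],
])

```text
time: 10.55
tool_pos: [0.2858, 0.4726, 0.036]
tcp_rot: [3.139, -0.025, -0.002]
wrist_force: [-0.3, 0.2, -0.6]
grip_width: 0.0233
grip_force: 59.6
```

```bash
python3 - <<'E'
from h import *
s=readout.sense();print(s['tool_pos'],s['joint_pos'].round(2),s['wrist_force'],Ro.from_rotvec(s['tcp_rot']).as_matrix()[2].round(3))
E
```

```text
[0.28577847 0.47255064 0.03600438] [-1.08  0.69 -0.04  1.98  0.06  0.48 -2.75] [-0.26489706  0.19569992 -0.63441001] [-0.001  0.003 -1.   ]
```

Request:
send_rows([
  [[0,0,0,0,0,0.3,0],[0,0,0,0,0,0.3,0],[0,0,0,0,0,0.3,0.3],[0,0,0,0,0,0.3,0.7],[0,0,0,0,0,0.3,0.7]],
])

```text
time: 11.05
tool_pos: [0.2866, 0.4737, 0.0349]
tcp_rot: [-3.141, 0.026, -0.001]
wrist_force: [0.6, -0.6, 0.3]
grip_width: 0.0537
grip_force: 0.0
```

Request:
send_rows([
  [[0,0,0,0,0,0,0.7],[0,0,0,0,0,-2,0.7],[0,0,0,0,0,-6,0.7],[0,0,0,0,0,-10,0.7],[0,0,0,0,0,-15,0.7]],
])

```text
time: 11.55
tool_pos: [0.2859, 0.4725, 0.185]
tcp_rot: [3.139, -0.025, -0.002]
wrist_force: [-1.0, 0.9, 0.5]
grip_width: 0.0598
grip_force: 0.0
```

Request:
send_rows([
  [[0,0,0.02,2,2,-3,0.7],[0,0,0.04,5,6,-5,0.7],[0,0,0.06,8,10,-6,0.7],[0,0,0.08,11,14,-6,0.7],[0,0,0.087,14,18,-6,0.7]],
])

```text
time: 12.05
tool_pos: [0.4216, 0.2933, 0.2451]
tcp_rot: [-3.136, 0.163, -0.002]
wrist_force: [1.3, 0.1, 0.5]
grip_width: 0.0597
grip_force: 0.0
```

```bash
python3 - <<'E'
from h import *
s=readout.sense();print(s['tool_pos'],s['joint_pos'].round(2),s['wrist_force'],s['grip_width'])
delta([*ch(-.08,.002),.19],yaw=-.103)
E
```

```text
[0.4216358  0.29334026 0.24512892] [-0.71  0.35  0.01  1.88 -0.    0.92 -2.37] [1.26688899 0.13573012 0.45472763] 0.05967623217792013
turn [-0.001 -0.001 -0.001] shift [7.27 5.77 5.51]
```

Request:
send_rows([
  [[0,0,0,2.5,2,0,0.7],[0,0,0,5,4,0,0.7],[0,0,0,7.2,5.7,1,0.7],[0,0,0,7.2,5.7,2,0.7],[0,0,0,7.2,5.7,2,0.7]],
])

```text
time: 12.55
tool_pos: [0.4859, 0.2301, 0.2231]
tcp_rot: [3.136, -0.164, -0.003]
wrist_force: [0.3, -0.4, -1.0]
grip_width: 0.0599
grip_force: 0.0
```

```bash
python3 - <<'E'
from h import *
shot('wrist','w3');s=readout.sense();print(s['tool_pos'])
print(w2pix('w3',[[*ch(-.08,.002),.119]]))
delta([*ch(-.08,.002),.125],yaw=-.103)
shot('top','top7')
E
```

```text
[0.48559006 0.23105804 0.22373128]
[[323.76852471 245.59585707]]
turn [0.001 0.002 0.   ] shift [0.29 0.22 9.87]
```

View pics/w3.png

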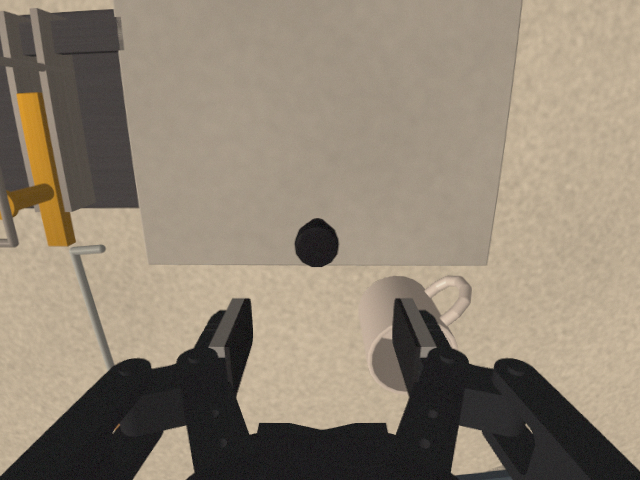

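The knob is at (317,244), 7 px left of the prediction, so the chest sits about 4.5 mm further +y than I estimated. I'm correcting for that, then descending and gripping.

Request:
send_rows([
  [[0,0,0,0.2,-0.2,3,0.7],[0,0,0,0.4,-0.2,6,0.7],[0,0,0,0.4,-0.2,8,0.7],[0,0,0,0.4,-0.2,9.8,0.7],[0,0,0,0.4,-0.2,9.8,0.7]],
])

```text
time: 13.15
tool_pos: [0.489, 0.2331, 0.1249]
tcp_rot: [3.136, -0.159, -0.005]
wrist_force: [0.6, -0.3, 0.1]
grip_width: 0.0597
grip_force: 0.0
```

Request:
send_rows([
  [[0,0,0,0,0,0,0.2],[0,0,0,0,0,0,0],[0,0,0,0,0,0,0],[0,0,0,0,0,0,0],[0,0,0,0,0,0,0]],
], grip_force=40)

```text
time: 13.65
tool_pos: [0.4911, 0.233, 0.1277]
tcp_rot: [-3.136, 0.162, -0.003]
wrist_force: [-2.2, 0.4, 5.8]
grip_width: 0.0263
grip_force: 39.0
```

```bash
sed -i 's/^CH=.*CY=-.1033/CH=np.array([.569,.2228]); CY=-.1033/' h.py; python3 - <<'E'
from h import *
s=readout.sense();print(s['tool_pos'],(s['tool_pos'][:2]-CH)@CR,s['grip_width'],s['grip_force'],s['wrist_force'])
th=np.arange(0,1.8,.125); ph=.223+th
print(np.c_[th,-19.5*np.cos(ph)+19.5*np.cos(.223),-(19.5*np.sin(ph)-19.5*np.sin(.223))].round(2))
E
```

```text
[0.49107365 0.23296946 0.1277173 ] [-0.07855959  0.00207977] 0.026274559368940284 39.02502279728651 [-2.24513725  0.37884191  5.80449112]
[[  0.     0.    -0.  ]
 [  0.12   0.69  -2.34]
 [  0.25   1.66  -4.57]
 [  0.38   2.9   -6.67]
 [  0.5    4.4   -8.59]
 [  0.62   6.12 -10.31]
 [  0.75   8.04 -11.81]
 [  0.88  10.14 -13.05]
 [  1.    12.37 -14.02]
 [  1.12  14.71 -14.71]
 [  1.25  17.11 -15.09]
 [  1.38  19.55 -15.18]
 [  1.5   21.97 -14.96]
 [  1.62  24.35 -14.44]
 [  1.75  26.65 -13.63]]
```

Request:
send_rows([
  [[0,0,0,0.3,0,-1.2,0],[0,0,0,0.7,0,-2.3,0],[0,0,0,1.1,0,-3.5,0],[0,0,0,1.7,0,-4.6,0],[0,0,0,2.3,0,-5.7,0]],
])

```text
time: 14.15
tool_pos: [0.5134, 0.2305, 0.1844]
tcp_rot: [-3.137, 0.161, -0.0]
wrist_force: [1.0, 1.9, -4.3]
grip_width: 0.0261
grip_force: 39.7
```

```bash
python3 - <<'E'
from h import *
s=readout.sense();print(s['tool_pos'],(s['tool_pos'][:2]-CH)@CR,s['grip_width'],s['grip_force'],s['wrist_force'],s['ft_torque'],s['tcp_rot'])
E
```

```text
[0.51342185 0.230502   0.18438565] [-0.05607608  0.00192992] 0.026099493856880585 39.662366174161434 [ 0.96095928  1.87570575 -4.33595266] [ 0.33510969 -0.20049022  0.00927753] [-3.13657368e+00  1.61269095e-01 -2.76272517e-04]
```

Request:
send_rows([
  [[0,0,0,0.9,0,-1.4,0],[0,0,0,2.1,0,-3,0],[0,0,0,3.2,0,-4.1,0],[0,0,0,4.5,0,-5.3,0],[0,0,0,5.8,0,-6.2,0]],
])

```text
time: 14.65
tool_pos: [0.5711, 0.2242, 0.2465]
tcp_rot: [-3.137, 0.162, 0.0]
wrist_force: [-1.7, 1.1, -3.3]
grip_width: 0.0261
grip_force: 40.5
```

Request:
send_rows([
  [[0,0,0,1.7,0,-1,0],[0,0,0,3.4,0,-1.9,0],[0,0,0,5.2,0,-2.5,0],[0,0,0,7.1,0,-3,0],[0,0,0,9,0,-3.3,0]],
])

```text
time: 15.15
tool_pos: [0.6608, 0.2145, 0.2794]
tcp_rot: [-3.137, 0.162, 0.001]
wrist_force: [-0.7, 1.0, -3.9]
grip_width: 0.026
grip_force: 40.8
```

```bash
python3 - <<'E'
from h import *
s=readout.sense();print(s['tool_pos'],(s['tool_pos'][:2]-CH)@CR,s['grip_width'],s['grip_force'],s['wrist_force'],s['ft_torque'],s['tcp_rot'],s['joint_pos'].round(2))
E
```

```text
[0.6607726  0.21447693 0.27944835] [0.09214164 0.00118455] 0.025964527568962805 40.77421797439456 [-0.72809216  0.96179952 -3.85039658] [0.07198569 0.48870697 0.0320079 ] [-3.13734885e+00  1.62080739e-01  6.03738907e-04] [-0.41  0.59  0.04  1.34 -0.03  1.21 -2.03]
```

Request:
send_rows([
  [[0,0,0,1.9,0,-0.1,0],[0,0,0,3.9,0,0,0],[0,0,0,5.8,0,0.4,0],[0,0,0,7.7,0,0.8,0],[0,0,0,9.5,0,1.4,0]],
])

```text
time: 15.65
tool_pos: [0.7558, 0.2042, 0.2654]
tcp_rot: [3.137, -0.163, 0.001]
wrist_force: [-2.3, -2.0, 0.4]
grip_width: 0.026
grip_force: 41.2
```

```bash
python3 - <<'E'
from h import *
s=readout.sense();print(s['tool_pos'],(s['tool_pos'][:2]-CH)@CR,s['grip_width'],s['grip_force'],s['wrist_force'],s['ft_torque'])
E
```

```text
[0.75577593 0.20415843 0.26543137] [0.18770254 0.00071746] 0.02602461411818763 41.219530657836 [-2.30236481 -2.0083037   0.37795098] [-0.29298252  0.57365701 -0.01123451]
```

Request:
send_rows([
  [[0,0,0,0,0,0,0.5],[0,0,0,0,0,0,0.9],[0,0,0,0,0,0,0.9],[0,0,0,0,0,-2,0.9],[0,0,0,0,0,-5,0.9]],
])

```text
time: 16.15
tool_pos: [0.7538, 0.2053, 0.3138]
tcp_rot: [3.137, -0.161, -0.005]
wrist_force: [0.8, 0.5, 0.3]
grip_width: 0.0769
grip_force: 0.0
```

Request:
send_rows([
  [[0,0,0,0,0,-4,0.9],[0,0,0,-1,0,-7,0.9],[0,0,0,-5,0,-8,0.9],[0,0,0,-9,0,-8,0.9],[0,0,0,-13,0,-8,0.9]],
])

```text
time: 16.65
tool_pos: [0.6237, 0.2187, 0.3956]
tcp_rot: [-3.136, 0.161, -0.003]
wrist_force: [0.4, 0.9, 1.3]
grip_width: 0.077
grip_force: 0.0
```

Request:
send_rows([
  [[0,0,0,-4,0,0,1],[0,0,0,-8,0,0,1],[0,0,0,-12,0,0,1],[0,0,0,-14,0,0,1],[0,0,0,-14,0,0,1]],
])

```text
time: 17.15
tool_pos: [0.4833, 0.2337, 0.3961]
tcp_rot: [-3.136, 0.156, -0.002]
wrist_force: [-0.2, -0.7, 0.8]
grip_width: 0.0854
grip_force: 0.0
```

```bash
python3 - <<'E'
from h import *
s=readout.sense();print(s['tool_pos'],(s['tool_pos'][:2]-CH)@CR,s['grip_width'],s['joint_pos'].round(2))
a=shot('wrist','w4'); b=shot('top','top8')
E
```

```text
[0.4833302  0.23369154 0.39613881] [-0.08633622  0.00199952] 0.08541545321527025 [-0.56  0.27  0.03  1.56 -0.01  1.31 -2.2 ]
```

View pics/w4.png

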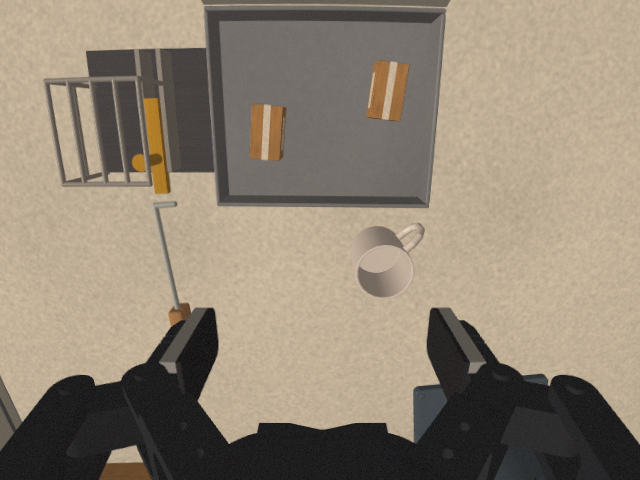

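The wrist view shows the lid open and two cartons in the chest: one with its strip from (266,104) to (265,160), the other from (393,63) to (383,120). With the two on the board that makes four, so places 1–4 get filled.

```bash
cat >> h.py <<'E'
def stripfind(fn,roi,z):
    """bright tape strip in roi -> world centre, yaw, length"""
    i=cv2.imread('pics/'+fn+'.png'); x0,y0,x1,y1=roi; h=cv2.cvtColor(i[y0:y1,x0:x1],cv2.COLOR_BGR2HSV)
    m=((h[...,1]<75)&(h[...,2]>115)).astype(np.uint8)
    n,l,st,c=cv2.connectedComponentsWithStats(m); k=1+st[1:,4].argmax()
    ys,xs=np.where(l==k); (cx,cy),(w,hh),a=cv2.minAreaRect(np.c_[xs,ys].astype(np.float32)); print('strip px',(round(cx+x0,1),round(cy+y0,1)),w,hh,a)
    b=cv2.boxPoints(((cx+x0,cy+y0),(w,hh),a)); P=pix2w(fn,b,z)[:,:2]
    e=[P[1]-P[0],P[2]-P[1]]; L=[np.linalg.norm(v) for v in e]; v=e[int(np.argmax(L))]
    return P.mean(0),np.arctan2(v[1],v[0]),max(L),min(L)
E
python3 - <<'E'
from h import *
for roi in [(245,98,290,165),(365,55,412,126)]:
    c,y,L,w=stripfind('w4',roi,.07); print(c,'chest',(c-CH)@CR,'yaw',y,L,w)
print((pix2w('w4',[(205,8),(445,10),(430,206),(218,206)],.075)[:,:2]-CH)@CR)
s=pix2w('w4',[(253,104),(282,104),(281,160),(250,160)],.07)[:,:2];print((s-CH)@CR)
i=cv2.imread('pics/w4.png')[55:165,240:415];cv2.imwrite('pics/cE.png',cv2.resize(i,None,fx=4.5,fy=4.5,interpolation=cv2.INTER_CUBIC))
E
```

```text
strip px (267.0, 131.0) 66.0 44.0 90.0
[0.55518938 0.29161779] chest [-0.02083324  0.06702685] yaw 3.017177077994668 0.0746813157009629 0.05026077507012525
strip px (388.0, 90.0) 70.0 46.0 90.0
[0.58642632 0.14868864] chest [ 0.02497552 -0.07191935] yaw 3.1040431769961128 0.07553516580343808 0.05114469496688219
[[ 0.10921918  0.12853104]
 [ 0.10820832 -0.12854694]
 [-0.1075202  -0.12982579]
 [-0.10854397  0.13002125]]
[[ 0.01004138  0.08188821]
 [ 0.00993596  0.048633  ]
 [-0.05349996  0.05149756]
 [-0.0534851   0.08853066]]
```

```bash
python3 - <<'E'
from h import *
for e in [[(267,104),(265.3,160)],[(393,62),(383.5,120)]]:
    P=pix2w('w4',e,.07)[:,:2]; d=P[0]-P[1]; c=P.mean(0); print(c,(c-CH)@CR,np.linalg.norm(d),'yaw',np.arctan2(d[1],d[0]))
delta([.586,.149,.25],yaw=np.pi/2-.25); delta([.551,.292,.25],yaw=np.pi/2-.1)
E
```

```text
[0.55436672 0.2927047 ] [-0.02176359  0.06802313] 0.06363188939699813 yaw -0.17273105288375284
[0.58555122 0.14861882] [ 0.02411228 -0.07207904] 0.06302185589728353 yaw -0.2257241496779515
turn [ 0.    -0.002 -1.423] shift [10.75  7.34 14.55]
turn [ 0.    -0.002 -1.573] shift [ 5.81 -6.53 14.56]
```

View pics/cE.png

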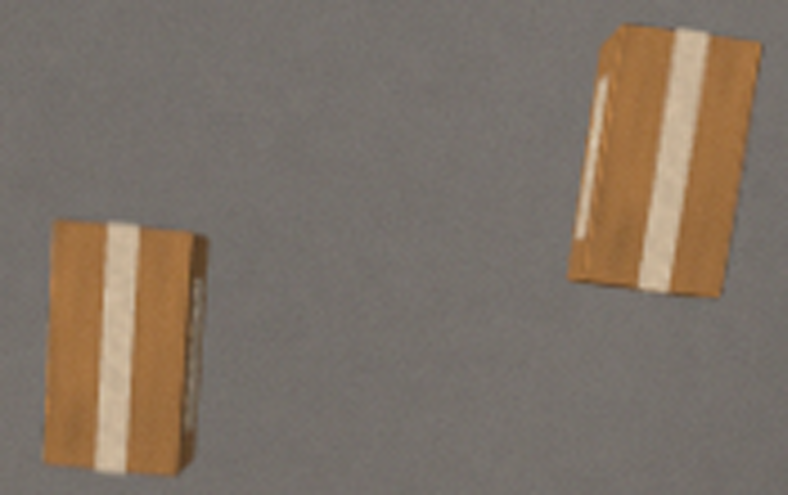

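Request:
send_rows([
  [[0,0,-0.15,1.2,-1.3,3,1],[0,0,-0.3,2.4,-2.6,6,1],[0,0,-0.45,3.6,-4,9,1],[0,0,-0.6,4.8,-5.3,12,1],[0,0,-0.74,6.1,-6.6,15,1]],
])

```text
time: 17.75
tool_pos: [0.5556, 0.2922, 0.2427]
tcp_rot: [-2.981, -0.991, -0.0]
wrist_force: [0.1, -0.0, 0.1]
grip_width: 0.0852
grip_force: 0.0
```

Request:
send_rows([
  [[0,0,-0.15,0,0,1,1],[0,0,-0.3,0,0,2,1],[0,0,-0.45,0,0,3,1],[0,0,-0.6,0,0,4,1],[0,0,-0.75,0,0,5,1]],
])

```text
time: 18.25
tool_pos: [0.5552, 0.2916, 0.1933]
tcp_rot: [-2.411, -2.014, 0.0]
wrist_force: [-0.1, 0.4, -0.2]
grip_width: 0.0856
grip_force: 0.0
```

```bash
python3 - <<'E'
from h import *
s=readout.sense();print(s['tool_pos'],s['joint_pos'].round(2))
delta([.5545,.2927,.056],yaw=1.39)
shot('wrist','w5')
E
```

```text
[0.55523815 0.29160372 0.19334922] [-0.35  0.57 -0.33  1.64  0.22  0.96 -0.94]
turn [-0.     0.     0.002] shift [ 0.1  -0.09 13.73]
```

View pics/w5.png

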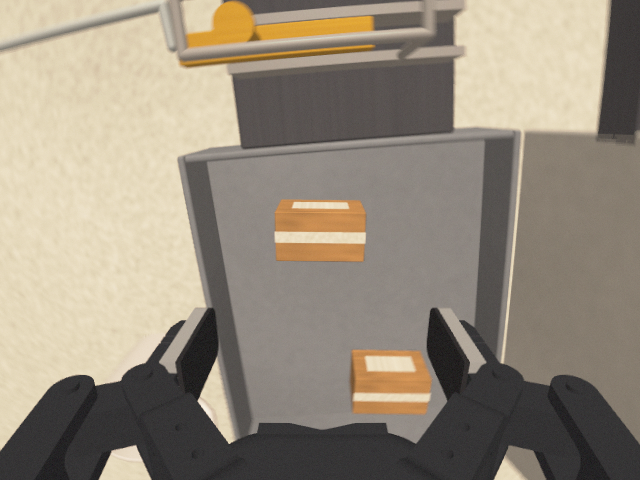

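```bash
python3 - <<'E'
from h import *
print(w2pix('w5',[[.5545,.2927,.07]]), pix2w('w5',[(320.5,237.5),(275,237.5),(366,238.5)],.07))
E
```

```text
[[320.32797678 237.91753526]] [[0.55467127 0.29297693 0.07      ]
 [0.52376002 0.29858394 0.07      ]
 [0.58547389 0.28665242 0.07      ]]
```

Prediction and picture agree to within 0.5 px. I'm going down and gripping carton A.

Request:
send_rows([
  [[0,0,0,0.1,-0.1,4,1],[0,0,0,0.1,-0.1,8,1],[0,0,0,0.1,-0.1,11,1],[0,0,0,0.1,-0.1,13.1,1],[0,0,0,0.1,-0.1,13.1,1]],
], grip_force=30)

```text
time: 18.8
tool_pos: [0.5526, 0.2919, 0.0602]
tcp_rot: [-2.419, -2.004, 0.008]
wrist_force: [0.5, 0.2, -0.1]
grip_width: 0.0855
grip_force: 0.0
```

Request:
send_rows([
  [[0,0,0,0,0,0,0.5],[0,0,0,0,0,0,0.3],[0,0,0,0,0,0,0.3],[0,0,0,0,0,0,0.3],[0,0,0,0,0,0,0.3]],
])

```text
time: 19.3
tool_pos: [0.5542, 0.2937, 0.0648]
tcp_rot: [2.416, 2.007, 0.004]
wrist_force: [0.1, -0.5, 6.7]
grip_width: 0.0617
grip_force: 34.1
```

Request:
send_rows([
  [[0,0,0,0,0,-2,0.3],[0,0,0,0,0,-5,0.3],[0,0,0,0,0,-9,0.3],[0,0,0,0,0,-14,0.3],[0,0,0,0,0,-18,0.3]],
])

```text
time: 19.8
tool_pos: [0.5533, 0.2934, 0.2464]
tcp_rot: [2.416, 2.008, 0.003]
wrist_force: [0.6, 0.0, -2.0]
grip_width: 0.0617
grip_force: 33.4
```

```bash
python3 - <<'E'
from h import *
s=readout.sense();print(s['tool_pos'],s['joint_pos'].round(2),s['grip_width'],s['grip_force'],s['wrist_force'])
delta([.5530,-.3670,.26],yaw=.472)
E
```

```text
[0.55332106 0.2934045  0.24639276] [-0.35  0.52 -0.34  1.58  0.19  1.07 -0.93] 0.061728311388063735 33.37222158908844 [ 0.59646414  0.033145   -1.9891184 ]
turn [ 0.001 -0.002  0.915] shift [-64.93  12.06  -1.43]
```

Request:
send_rows([
  [[0,0,0.14,-4,0.8,-0.5,0.3],[0,0,0.28,-8,1.5,-1,0.3],[0,0,0.42,-12,2.2,-1.4,0.3],[0,0,0.56,-16,3,-1.4,0.3],[0,0,0.7,-20,3.7,-1.4,0.3]],
])

```text
time: 20.3
tool_pos: [0.5528, 0.0883, 0.258]
tcp_rot: [2.961, 1.049, 0.002]
wrist_force: [1.3, -0.6, -1.3]
grip_width: 0.0616
grip_force: 33.3
```

```bash
python3 - <<'E'
from h import *
s=readout.sense();print(s['tool_pos'],s['joint_pos'].round(2))
delta([.5530,-.3670,.26],yaw=.472)
E
```

```text
[0.55284711 0.08826524 0.25800903] [-0.14  0.4  -0.15  1.74  0.07  1.   -1.2 ]
turn [ 0.    -0.001  0.209] shift [-28.65  35.38  -0.21]
```

Request:
send_rows([
  [[0,0,0.1,-2.8,3.5,0,0.3],[0,0,0.209,-5.6,7,0,0.3],[0,0,0.209,-8.4,10.5,0,0.3],[0,0,0.209,-11.2,14,0,0.3],[0,0,0.209,-14,17.5,0,0.3]],
])

```text
time: 20.8
tool_pos: [0.5554, -0.1358, 0.2578]
tcp_rot: [3.052, 0.744, 0.001]
wrist_force: [0.6, -0.3, -0.3]
grip_width: 0.0615
grip_force: 33.3
```

Request:
send_rows([
  [[0,0,0,-2.1,4.1,0,0.3],[0,0,0,-4.2,8.2,0,0.3],[0,0,0,-6.4,12.3,0,0.3],[0,0,0,-8.5,16.4,0,0.3],[0,0,0,-10.6,20.5,0,0.3]],
])

```text
time: 21.3
tool_pos: [0.5555, -0.3667, 0.2578]
tcp_rot: [3.052, 0.743, 0.001]
wrist_force: [1.0, 0.1, -0.5]
grip_width: 0.0612
grip_force: 33.3
```

```bash
python3 - <<'E'
from h import *
s=readout.sense();print(s['tool_pos'],s['joint_pos'].round(2))
delta([.5530,-.3670,.26],yaw=.472)
shot('wrist','w6')
E
```

```text
[ 0.55553774 -0.36670538  0.25775738] [ 0.53  0.56 -0.02  1.46  0.01  1.12 -0.59]
turn [ 0.    -0.     0.006] shift [-0.24 -0.09 -0.22]
```

View pics/w6.png

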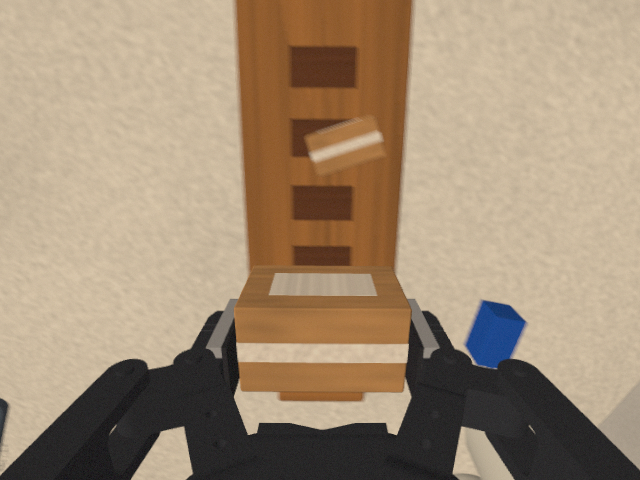

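```bash
python3 - <<'E'
from h import *
s=readout.sense();T=Ro.from_rotvec(s['tcp_rot']);p=s['tool_pos']
P5,P3=[pix2w('w6',q,.008)[:,:2] for q in ([(290,46.5),(355,46.5),(356.5,87.5),(291,87.5)],[(292,186),(352,186),(353,220.5),(292.5,220.5)])]
for P in (P5,P3): print(P.mean(0),[np.linalg.norm(P[i]-P[i-1]).round(4) for i in range(4)])
d=P5.mean(0)-P3.mean(0); by=np.arctan2(d[1],d[0]); print('pitch',np.linalg.norm(d)/2,'by',by)
l=pix2w('w6',[(237,2),(248,262),(412,2),(396,262)],.008)[:,:2]; print([np.arctan2(*(l[i]-l[i+1])[::-1]) for i in (0,2)], (l[0]-l[2])@[np.cos(by),np.sin(by)],np.linalg.norm(l[0]-l[2]))
print('held', T.inv().apply(pix2w('w6',[(323,353),(239,353),(408,353)],p[2]+.005)-p))
C=pix2w('w6',[(309,156),(382,137.5)],.048)[:,:2]; print('C',C.mean(0),np.linalg.norm(C[0]-C[1]),np.arctan2(*(C[1]-C[0])[::-1]))
u=np.array([np.cos(by),np.sin(by)]); 
for k in range(1,6): print(k,P3.mean(0)+u*.064*(k-3))
E
```

```text
[ 0.66790026 -0.31005717] [np.float64(0.0355), np.float64(0.0592), np.float64(0.0356), np.float64(0.0613)]
[ 0.55315859 -0.36868529] [np.float64(0.036), np.float64(0.0603), np.float64(0.036), np.float64(0.0626)]
pitch 0.06442613431203317 by 0.4723751876826678
[np.float64(0.46164155221298353), np.float64(0.4752841600639406)] -0.0009211028902112995 0.15590020475428634
held [[ 0.00568397 -0.00687506 -0.00505715]
 [ 0.00528586 -0.03763201 -0.00521276]
 [ 0.00575133  0.02427271 -0.00489826]]
C [ 0.61512789 -0.35896253] 0.06522194082325014 -0.8469768513103837
1 [ 0.43917586 -0.42692563]
2 [ 0.49616722 -0.39780546]
3 [ 0.55315859 -0.36868529]
4 [ 0.61014995 -0.33956513]
5 [ 0.66714132 -0.31044496]
```

```bash
python3 - <<'E'
from h import *
im=viewer.get_image('wrist'); print(np.round(im['hand_eye'],4), im['cx'],im['cy'])
s=readout.sense();print(s['tool_pos'])
E
```

```text
[[-2.000e-04 -9.499e-01 -3.126e-01  8.040e-02]
 [ 1.000e+00 -4.000e-04  4.000e-04  2.000e-04]
 [-5.000e-04 -3.126e-01  9.499e-01 -1.187e-01]
 [ 0.000e+00  0.000e+00  0.000e+00  1.000e+00]] 322.10745106817814 238.55756022259456
[ 0.55297889 -0.37307077  0.25698904]
```

The arm was still settling when that picture was taken. I'll measure again from a settled one, using the same features detected by colour.

```bash
cat >> h.py <<'E'
def darkrects(fn,nm='x'):
    i=cv2.imread('pics/'+fn+'.png'); h=cv2.cvtColor(i,cv2.COLOR_BGR2HSV)
    m=((h[...,2]<110)&(h[...,2]>35)&(h[...,1]>90)&((h[...,0]<20)|(h[...,0]>170))).astype(np.uint8)
    n,l,st,c=cv2.connectedComponentsWithStats(m); out=[]
    for k in range(1,n):
        if st[k,4]<900: continue
        ys,xs=np.where(l==k); b=cv2.boxPoints(cv2.minAreaRect(np.c_[xs,ys].astype(np.float32)))
        P=pix2w(fn,b,.008)[:,:2]; e=sorted([np.linalg.norm(P[1]-P[0]),np.linalg.norm(P[2]-P[1])])
        v=max([P[1]-P[0],P[2]-P[1]],key=np.linalg.norm)
        print(c[k].round(1),P.mean(0).round(4),np.round(e,4),round(np.arctan2(v[1],v[0]),3)); out.append(P.mean(0))
    return out
E
python3 - <<'E'
from h import *
a=readout.sense()['tool_pos']; shot('wrist','w7'); s=readout.sense(); print(a,s['tool_pos'],s['qd'].round(3))
darkrects('w7')
delta([.5530,-.3670,.05],yaw=.472)
E
```

```text
[ 0.55297889 -0.37307077  0.25698904] [ 0.5541748  -0.36895415  0.25695019] [-0.051 -0.023 -0.056  0.038 -0.021 -0.002 -0.02 ]
[313.   57.4] [ 0.6683 -0.3067] [0.035  0.0614] -1.103
[298.4 124.4] [ 0.6102 -0.334 ] [0.0345 0.0578] -1.104
[314.2 195. ] [ 0.554  -0.3646] [0.0349 0.0598] -1.103
[315.1 251.8] [ 0.4993 -0.3925] [0.0295 0.0598] -1.104
turn [ 0.001  0.002 -0.   ] shift [ 2.000e-02 -2.400e-01  2.069e+01]
```

Request:
send_rows([
  [[0,0,0,0,0,0,0.3],[0,0,0,0,0,0,0.3],[0,0,0,0,0,0,0.3],[0,0,0,0,0,0,0.3],[0,0,0,0,0,0,0.3]],
])

```text
time: 21.95
tool_pos: [0.5562, -0.3643, 0.2575]
tcp_rot: [3.052, 0.745, 0.0]
wrist_force: [0.3, -0.1, -0.3]
grip_width: 0.0612
grip_force: 33.4
```

```bash
python3 - <<'E'
from h import *
for n in ('w8','w9','w10'):
    a=readout.sense(); shot('wrist',n); print(a['tool_pos'],a['qd'].round(3)); darkrects(n)
print(readout.sense()['tool_pos'])
delta([.5530,-.3670,.05],yaw=.472)
E
```

```text
[ 0.55618592 -0.36434588  0.25748916] [ 0.005  0.004  0.003 -0.002 -0.001  0.001 -0.002]
[322.8  66.9] [ 0.6679 -0.3077] [0.0355 0.0619] -1.092
[307.5 133.1] [ 0.6105 -0.3354] [0.0359 0.0592] -1.092
[321.7 202.9] [ 0.5538 -0.3659] [0.0354 0.0603] -1.092
[321.3 255.5] [ 0.503  -0.3916] [0.0217 0.0603] -1.092
[ 0.55611126 -0.36451247  0.25742095] [ 0.004  0.003  0.001 -0.001  0.     0.     0.   ]
[322.5  66.8] [ 0.668  -0.3072] [0.0358 0.0614] -1.111
[307.4 132.7] [ 0.6109 -0.3353] [0.0349 0.0592] -1.093
[321.8 202.8] [ 0.5535 -0.3656] [0.0354 0.0613] -1.093
[321.2 255.4] [ 0.5029 -0.3918] [0.0217 0.0603] -1.093
[ 0.55605566 -0.36468657  0.2573731 ] [ 0.003  0.002 -0.     0.    -0.    -0.001  0.002]
[322.2  66.6] [ 0.6684 -0.3073] [0.0355 0.061 ] -1.093
[307.2 132.5] [ 0.6106 -0.3351] [0.0349 0.0582] -1.093
[321.7 202.7] [ 0.5535 -0.3657] [0.0354 0.0613] -1.093
[321.5 255.3] [ 0.5029 -0.3919] [0.0217 0.0603] -1.093
[ 0.55601852 -0.36475118  0.25736342]
turn [ 0.    -0.     0.006] shift [-0.37  0.06 20.74]
```

Settled values: place 3 at (0.5535, −0.3657), board direction 0.472, pitch 64.3 mm. I'm lowering carton A onto place 3.

Request:
send_rows([
  [[0,0,0.006,-0.3,0,4,0.3],[0,0,0.006,-0.3,0,8,0.3],[0,0,0.006,-0.3,0,12,0.3],[0,0,0.006,-0.3,0,16,0.3],[0,0,0.006,-0.3,0,18.5,0.3]],
])

```text
time: 22.6
tool_pos: [0.5522, -0.3656, 0.0693]
tcp_rot: [-3.052, -0.734, 0.003]
wrist_force: [-0.5, -0.3, -1.0]
grip_width: 0.0614
grip_force: 33.4
```

Request:
send_rows([
  [[0,0,0,0,0,1,0.3],[0,0,0,0,0,2,0.3],[0,0,0,0,0,2.6,0.3],[0,0,0,0,0,2.6,0.3],[0,0,0,0,0,2.6,0.3]],
])

```text
time: 23.1
tool_pos: [0.5538, -0.3667, 0.0473]
tcp_rot: [3.054, 0.734, 0.002]
wrist_force: [0.8, -0.3, -0.4]
grip_width: 0.0617
grip_force: 33.4
```

```bash
cat >> h.py <<'E'
u=np.array([np.cos(.4717),np.sin(.4717)]); P3=np.array([.5538,-.3658])
PL={k:P3+u*.064*(k-3) for k in range(1,6)}
def st():
    s=readout.sense(); print('t',s['time'],'pos',s['tool_pos'].round(4),'w',round(s['grip_width'],4),'F',s['wrist_force'].round(1),'j7',s['joint_pos'][6].round(2),'qd',np.abs(s['qd']).max().round(3))
E
python3 -c "
from h import *
st(); delta([*PL[3],.0428],yaw=.472)"
```

```text
t 23.1 pos [ 0.5538 -0.3667  0.0473] w 0.0617 F [ 0.8 -0.3 -0.4] j7 -0.61 qd 0.005
turn [ 0.001 -0.001 -0.   ] shift [ 0.04 -0.08  0.45]
```

Request:
send_rows([
  [[0,0,0,0,-0.1,0.3,0.3],[0,0,0,0,-0.1,0.4,0.3],[0,0,0,0,-0.1,0.4,0.6],[0,0,0,0,-0.1,0.4,1],[0,0,0,0,-0.1,0.4,1]],
])

```text
time: 23.6
tool_pos: [0.5529, -0.3656, 0.0424]
tcp_rot: [3.054, 0.734, 0.0]
wrist_force: [-0.2, -0.7, -0.1]
grip_width: 0.0853
grip_force: 0.0
```

Request:
send_rows([
  [[0,0,0,0,0,-1,1],[0,0,0,0,0,-4,1],[0,0,0,0,0,-8,1],[0,0,0,0,0,-13,1],[0,0,0,0,0,-17,1]],
])

```text
time: 24.1
tool_pos: [0.553, -0.3656, 0.2158]
tcp_rot: [3.053, 0.734, 0.002]
wrist_force: [0.2, -0.7, -1.3]
grip_width: 0.0853
grip_force: 0.0
```

Request:
send_rows([
  [[0,0,0,-3,0,0,1],[0,0,0,-6,0,0,1],[0,0,0,-10,0,0,1],[0,0,0,-10,0,0,1],[0,0,0,-10,0,0,1]],
])

```text
time: 24.6
tool_pos: [0.463, -0.4117, 0.2132]
tcp_rot: [3.055, 0.731, 0.001]
wrist_force: [0.9, 1.3, -0.4]
grip_width: 0.0855
grip_force: 0.0
```

Request:
send_rows([
  [[0,0,0,0,0,0,1],[0,0,0,0,0,0,1],[0,0,0,0,0,0,1],[0,0,0,0,0,0,1],[0,0,0,0,0,0,1]],
])

```text
time: 25.1
tool_pos: [0.464, -0.4106, 0.2122]
tcp_rot: [-3.054, -0.735, 0.0]
wrist_force: [-0.4, 0.4, 0.7]
grip_width: 0.0851
grip_force: 0.0
```

```bash
python3 -c "
from h import *
st(); shot('wrist','w11'); darkrects('w11'); st()
print(w2pix('w11',[[*PL[3],.048],[*PL[1],.008]]))"
```

```text
t 25.1 pos [ 0.464  -0.4106  0.2122] w 0.0851 F [-0.4  0.4  0.7] j7 -0.46 qd 0.003
[323.2 169.2] [ 0.4967 -0.3947] [0.0356 0.0608] -1.099
[319.4 250.5] [ 0.4314 -0.4275] [0.0188 0.0615] -1.138
t 25.15 pos [ 0.464  -0.4107  0.2122] w 0.0852 F [-0.  -0.3  0.4] j7 -0.46 qd 0.003
[[322.98819098  89.24499687]
 [322.71748493 240.50316087]]
```

View pics/w11.png

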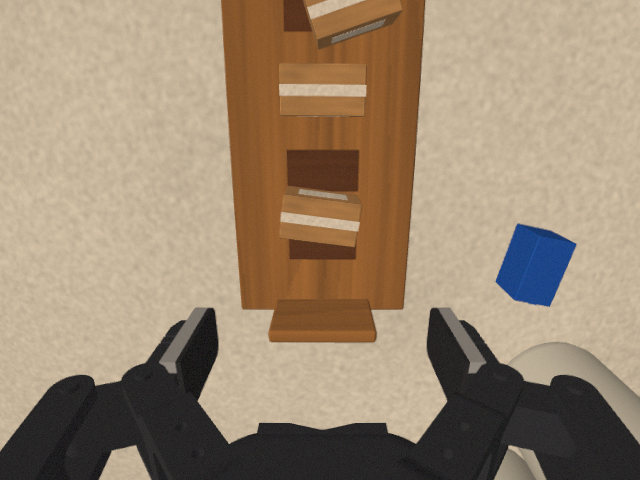

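Carton A stands on place 3: (322.7,90) against a predicted (323,89). Carton D's strip runs from (281,218) to (359,225). Those are my 14 views, so from here on I measure numerically, with a tape-strip detector.

```bash
cat >> h.py <<'E'
def strips(fn,z=.048,poly=None):
    """tape strips with carton-brown on both sides: centre, yaw, len, width"""
    i=cv2.imread('pics/'+fn+'.png'); h=cv2.cvtColor(i,cv2.COLOR_BGR2HSV)
    br=((h[...,1]>=105)&(h[...,2]>50)&((h[...,0]<22))).astype(np.uint8)
    reg=cv2.morphologyEx(br,cv2.MORPH_CLOSE,np.ones((17,17)))
    m=((br==0)&(reg>0)).astype(np.uint8); m=cv2.morphologyEx(m,cv2.MORPH_OPEN,np.ones((3,3)))
    n,l,s_,c=cv2.connectedComponentsWithStats(m)
    for k in range(1,n):
        if s_[k,4]<200: continue
        ys,xs=np.where(l==k); b=cv2.boxPoints(cv2.minAreaRect(np.c_[xs,ys].astype(np.float32)))
        P=pix2w(fn,b,z)[:,:2]; e=sorted([P[1]-P[0],P[2]-P[1]],key=np.linalg.norm)
        L=[np.linalg.norm(v) for v in e]
        if not(.045<L[1]<.075 and .005<L[0]<.016): continue
        a=np.arctan2(e[1][1],e[1][0]); a=(a+np.pi/2)%np.pi-np.pi/2
        q=P.mean(0)-P3; print('px',c[k].round(1),'w',P.mean(0).round(4),'board y,x',(q@u).round(4),(q@[u[1],-u[0]]).round(4),'yaw',round(a,3),np.round(L,4))
E
python3 - <<'E'
from h import *
i=cv2.imread('pics/w11.png'); h=cv2.cvtColor(i,cv2.COLOR_BGR2HSV); print(h[90,322],h[75,322],h[108,322],h[130,322],h[170,322],h[400,20])
strips('w11'); print('w8'); strips('w8')
D=pix2w('w11',[(281,218),(359,225)],.048)[:,:2]; print('D',D.mean(0),np.arctan2(*(D[1]-D[0])[::-1]),np.linalg.norm(D[1]-D[0]))
C=pix2w('w8',[(309,156),(382,137.5)],.048)[:,:2]; print('C',C.mean(0),np.arctan2(*(C[1]-C[0])[::-1]))
delta([*D.mean(0),.0428],yaw=np.arctan2(*(D[1]-D[0])[::-1])+np.pi/2)
E
```

```text
[ 18  63 201] [ 15 153 165] [ 15 149 163] [ 14 172 142] [ 10 167  87] [ 19  55 194]
px [322.1  89.8] w [ 0.5531 -0.3654] board y,x -0.0004 -0.0007 yaw -1.099 [0.0082 0.0616]
px [319.3 221.3] w [ 0.4649 -0.4083] board y,x -0.0985 -0.0026 yaw -1.23 [0.0081 0.0629]
w8
px [345.5 146.7] w [ 0.6157 -0.3564] board y,x 0.0594 0.0197 yaw -0.787 [0.0086 0.0629]
D [ 0.46491403 -0.40870386] -1.1915862491816853 0.062291205994149945
C [ 0.6157156  -0.35654309] -0.845980003399627
turn [-0.     0.     0.093] shift [ 0.18 -0.14 16.94]
```

Request:
send_rows([
  [[0,0,0.05,0.2,-0.2,4,1],[0,0,0.1,0.2,-0.2,8,1],[0,0,0.1,0.2,-0.2,12,1],[0,0,0.1,0.2,-0.2,15,1],[0,0,0.1,0.2,-0.2,16.8,1]],
])

```text
time: 25.65
tool_pos: [0.4638, -0.4073, 0.0416]
tcp_rot: [-3.085, -0.581, 0.003]
wrist_force: [0.3, -0.3, 0.1]
grip_width: 0.0853
grip_force: 0.0
```

Request:
send_rows([
  [[0,0,0,0,0,0,1],[0,0,0,0,0,0,0.5],[0,0,0,0,0,0,0.3],[0,0,0,0,0,0,0.3],[0,0,0,0,0,0,0.3]],
])

```text
time: 26.15
tool_pos: [0.4653, -0.4088, 0.0458]
tcp_rot: [3.086, 0.58, 0.003]
wrist_force: [-0.3, 0.3, 7.2]
grip_width: 0.0615
grip_force: 33.7
```

Request:
send_rows([
  [[0,0,0,0,0,0,0.3],[0,0,0,0,0,-1,0.3],[0,0,0,0,0,-3,0.3],[0,0,0,0,0,-5,0.3],[0,0,0,0,0,-5,0.3]],
])

```text
time: 26.65
tool_pos: [0.4658, -0.4093, 0.0975]
tcp_rot: [3.084, 0.58, 0.005]
wrist_force: [-0.1, -0.7, -1.8]
grip_width: 0.0612
grip_force: 33.3
```

```bash
python3 - <<'E'
from h import *
st(); a=readout.sense(); shot('wrist','w12'); T=Ro.from_rotvec(a['tcp_rot']);p=a['tool_pos']
# held carton offset: strip rows in image below y=300
i=cv2.imread('pics/w12.png'); h=cv2.cvtColor(i,cv2.COLOR_BGR2HSV); col=h[270:430,316:330].mean(1); r=np.where((col[:,1]<95)&(col[:,2]>120))[0]+270; print(r.min() if len(r) else None,r.max() if len(r) else None, len(r))
print(r)
delta([*PL[1],.0488],yaw=.472)
E
```

```text
t 26.65 pos [ 0.4658 -0.4093  0.0975] w 0.0612 F [-0.1 -0.7 -1.8] j7 -0.56 qd 0.047
271 357 40
[271 272 273 274 275 276 277 278 279 280 281 282 283 284 285 286 287 288
 289 290 291 339 340 341 342 343 344 345 346 347 348 349 350 351 352 353
 354 355 356 357]
turn [ 0.003 -0.001 -0.1  ] shift [-2.94  0.47  4.72]
```

Request:
send_rows([
  [[0,0,-0.05,-1,0.2,0,0.3],[0,0,-0.1,-2,0.4,0,0.3],[0,0,-0.1,-3.1,0.5,0,0.3],[0,0,-0.1,-3.1,0.5,2,0.3],[0,0,-0.1,-3.1,0.5,4,0.3]],
])

```text
time: 27.2
tool_pos: [0.4368, -0.4247, 0.0539]
tcp_rot: [3.055, 0.73, 0.0]
wrist_force: [1.1, 0.2, -2.3]
grip_width: 0.0616
grip_force: 33.3
```

Request:
send_rows([
  [[0,0,0,0,0,0.5,0.3],[0,0,0,0,0,0.5,0.3],[0,0,0,0,0,0.5,0.3],[0,0,0,0,0,0.5,0.3],[0,0,0,0,0,0.5,0.3]],
])

```text
time: 27.7
tool_pos: [0.4379, -0.4244, 0.0501]
tcp_rot: [3.054, 0.734, 0.001]
wrist_force: [-0.9, 0.1, -1.5]
grip_width: 0.0617
grip_force: 33.2
```

```bash
python3 - <<'E'
from h import *
st(); delta([*(PL[1]-.002*u),.046],yaw=.472)
E
```

```text
t 27.7 pos [ 0.4379 -0.4244  0.0501] w 0.0617 F [-0.9  0.1 -1.5] j7 -0.44 qd 0.003
turn [ 0.001 -0.    -0.   ] shift [-0.02  0.05  0.41]
```

Request:
send_rows([
  [[0,0,0,0,0,0.4,0.3],[0,0,0,0,0,0.4,0.3],[0,0,0,0,0,0.4,0.7],[0,0,0,0,0,0.4,1],[0,0,0,0,0,0.4,1]],
])

```text
time: 28.2
tool_pos: [0.4373, -0.424, 0.0452]
tcp_rot: [-3.054, -0.734, 0.001]
wrist_force: [0.7, -0.6, 0.4]
grip_width: 0.0852
grip_force: 0.0
```

Request:
send_rows([
  [[0,0,0,0,0,-1,1],[0,0,0,0,0,-4,1],[0,0,0,0,0,-8,1],[0,0,0,0,0,-13,1],[0,0,0,0,0,-17,1]],
])

```text
time: 28.7
tool_pos: [0.4375, -0.4242, 0.2186]
tcp_rot: [3.053, 0.734, 0.001]
wrist_force: [0.8, -0.6, -0.1]
grip_width: 0.0856
grip_force: 0.0
```

Request:
send_rows([
  [[0,0,-0.07,4,0.4,0,1],[0,0,-0.14,8,0.8,0,1],[0,0,-0.21,12,1.2,0,1],[0,0,-0.28,16,1.6,0,1],[0,0,-0.28,18.9,2,0,1]],
])

```text
time: 29.2
tool_pos: [0.6173, -0.3539, 0.2159]
tcp_rot: [-2.919, -1.159, -0.002]
wrist_force: [-0.0, -0.2, -0.1]
grip_width: 0.0852
grip_force: 0.0
```

Request:
send_rows([
  [[0,0,0,0,0,0,1],[0,0,0,0,0,0,1],[0,0,0,0,0,0,1],[0,0,0,0,0,0,1],[0,0,0,0,0,0,1]],
])

```text
time: 29.7
tool_pos: [0.6141, -0.3569, 0.2157]
tcp_rot: [2.923, 1.151, -0.0]
wrist_force: [0.0, 0.3, -0.3]
grip_width: 0.0853
grip_force: 0.0
```

```bash
python3 - <<'E'
from h import *
st(); shot('wrist','w13'); strips('w13'); darkrects('w13')
delta([.6157,-.3565,.045],yaw=.75)
E
```

```text
t 29.7 pos [ 0.6141 -0.3569  0.2157] w 0.0853 F [ 0.   0.3 -0.3] j7 -0.42 qd 0.003
px [322.5 220.7] w [ 0.6155 -0.3566] board y,x 0.0591 0.0198 yaw -0.78 [0.0083 0.062 ]
px [280.1 280. ] w [ 0.5528 -0.366 ] board y,x -0.001 -0.0003 yaw -1.109 [0.0083 0.0624]
px [248.1 397.5] w [ 0.4369 -0.4251] board y,x -0.1311 -0.0003 yaw -1.123 [0.0086 0.0623]
[322. 126.] [ 0.668  -0.3071] [0.0357 0.0619] -1.093
[289.2 187.9] [ 0.6106 -0.336 ] [0.0358 0.0606] -1.094
[269.1 318.1] [ 0.4962 -0.395 ] [0.0359 0.0617] -1.094
turn [0.    0.    0.001] shift [ 0.12  0.07 17.06]
```

Request:
send_rows([
  [[0,0,-0.04,0.1,0.1,4,1],[0,0,-0.04,0.1,0.1,8,1],[0,0,-0.04,0.1,0.1,12,1],[0,0,-0.04,0.1,0.1,15,1],[0,0,-0.04,0.1,0.1,16.9,1]],
])

```text
time: 30.25
tool_pos: [0.6149, -0.3558, 0.0436]
tcp_rot: [-2.897, -1.21, 0.003]
wrist_force: [-0.0, -0.1, 0.4]
grip_width: 0.0857
grip_force: 0.0
```

Request:
send_rows([
  [[0,0,0,0,0,0,1],[0,0,0,0,0,0,0.5],[0,0,0,0,0,0,0.3],[0,0,0,0,0,0,0.3],[0,0,0,0,0,0,0.3]],
])

```text
time: 30.75
tool_pos: [0.6172, -0.3567, 0.0482]
tcp_rot: [2.897, 1.21, 0.003]
wrist_force: [-0.4, 0.5, 7.4]
grip_width: 0.0614
grip_force: 34.9
```

Request:
send_rows([
  [[0,0,0,0,0,0,0.3],[0,0,0,0,0,-2,0.3],[0,0,0,0,0,-4,0.3],[0,0,0,0,0,-6,0.3],[0,0,0,0,0,-6,0.3]],
])

```text
time: 31.25
tool_pos: [0.618, -0.357, 0.1097]
tcp_rot: [2.895, 1.21, 0.005]
wrist_force: [1.0, -0.5, -1.4]
grip_width: 0.0613
grip_force: 33.9
```

```bash
cat >> h.py <<'E'
def held(fn):
    s=readout.sense(); shot('wrist',fn); i=cv2.imread('pics/'+fn+'.png'); h=cv2.cvtColor(i,cv2.COLOR_BGR2HSV)
    c=h[300:430,316:330].mean(1); r=np.where((c[:,1]<95)&(c[:,2]>120))[0]+300; print('strip rows',r.min(),r.max(),len(r))
    T=Ro.from_rotvec(s['tcp_rot']); r=r[r>325]
    print('held x,y',T.inv().apply(pix2w(fn,[(323,r.mean())],s['tool_pos'][2]+.0025)-s['tool_pos']))
E
python3 - <<'E'
from h import *
st(); held('w14'); delta([*PL[4],.1],yaw=.472)
E
```

```text
t 31.25 pos [ 0.618  -0.357   0.1097] w 0.0613 F [ 1.  -0.5 -1.4] j7 -0.4 qd 0.044
strip rows 337 355 19
held x,y [[ 0.00043869  0.00060418 -0.00249621]]
turn [ 0.003 -0.001  0.32 ] shift [ 0.96 -1.85  0.78]
```

Request:
send_rows([
  [[0,0,0.11,0.4,-0.7,0,0.3],[0,0,0.22,0.9,-1.8,0,0.3],[0,0,0.32,0.9,-1.8,0,0.3],[0,0,0.32,0.9,-1.8,2.5,0.3],[0,0,0.32,0.9,-1.8,5,0.3]],
])

```text
time: 31.8
tool_pos: [0.6099, -0.3368, 0.0553]
tcp_rot: [3.054, 0.734, 0.0]
wrist_force: [-1.2, 0.7, -1.7]
grip_width: 0.0612
grip_force: 33.9
```

Request:
send_rows([
  [[0,0,0,0,0,0.5,0.3],[0,0,0,0,0,0.5,0.3],[0,0,0,0,0,0.5,0.3],[0,0,0,0,0,0.5,0.3],[0,0,0,0,0,0.5,0.3]],
])

```text
time: 32.3
tool_pos: [0.6101, -0.3372, 0.0516]
tcp_rot: [3.054, 0.734, 0.001]
wrist_force: [0.8, -0.5, -1.0]
grip_width: 0.0614
grip_force: 33.9
```

```bash
python3 - <<'E'
from h import *
st(); delta([*PL[4],.0482],yaw=.472)
E
```

```text
t 32.3 pos [ 0.6101 -0.3372  0.0516] w 0.0614 F [ 0.8 -0.5 -1. ] j7 -0.68 qd 0.002
turn [ 0. -0. -0.] shift [ 0.08 -0.01  0.34]
```

Request:
send_rows([
  [[0,0,0,0,0,0.3,0.3],[0,0,0,0,0,0.3,0.3],[0,0,0,0,0,0.3,0.7],[0,0,0,0,0,0.3,1],[0,0,0,0,0,0.3,1]],
])

```text
time: 32.8
tool_pos: [0.6101, -0.3371, 0.0485]
tcp_rot: [3.054, 0.734, 0.0]
wrist_force: [0.3, 0.3, -0.2]
grip_width: 0.0852
grip_force: 0.0
```

Request:
send_rows([
  [[0,0,0,0,0,-1,1],[0,0,0,0,0,-5,1],[0,0,0,0,0,-10,1],[0,0,0,0,0,-15,1],[0,0,0,0,0,-20,1]],
])

```text
time: 33.3
tool_pos: [0.6097, -0.3369, 0.2514]
tcp_rot: [3.054, 0.734, 0.001]
wrist_force: [0.5, -0.6, 0.8]
grip_width: 0.0854
grip_force: 0.0
```

Request:
send_rows([
  [[0,0,-0.14,1.5,-3.4,0,1],[0,0,-0.28,3.5,-7.5,0,1],[0,0,-0.42,5.3,-12,0,1],[0,0,-0.56,7.2,-16.3,0,1],[0,0,-0.7,9,-20.5,0,1]],
])

```text
time: 33.8
tool_pos: [0.5966, -0.1116, 0.2496]
tcp_rot: [2.611, 1.744, 0.002]
wrist_force: [0.7, 0.2, 0.6]
grip_width: 0.0856
grip_force: 0.0
```

```bash
python3 - <<'E'
from h import *
st(); delta([.585,.1475,.23],yaw=1.36)
E
```

```text
t 33.8 pos [ 0.5966 -0.1116  0.2496] w 0.0856 F [0.7 0.2 0.6] j7 -0.4 qd 0.453
turn [ 0.002 -0.    -0.182] shift [ 23.49 -11.     1.95]
```

Request:
send_rows([
  [[0,0,-0.09,4,-1.9,0,1],[0,0,-0.18,8,-3.8,0,1],[0,0,-0.18,12,-5.6,0,1],[0,0,-0.18,16,-7.5,0,1],[0,0,-0.18,20,-9.4,0,1]],
])

```text
time: 34.3
tool_pos: [0.5878, 0.1088, 0.2494]
tcp_rot: [2.451, 1.964, 0.002]
wrist_force: [-0.1, 0.5, 0.1]
grip_width: 0.0855
grip_force: 0.0
```

Request:
send_rows([
  [[0,0,0,2,-0.5,1,1],[0,0,0,3.7,-0.9,2,1],[0,0,0,3.7,-0.9,2,1],[0,0,0,3.7,-0.9,2,1],[0,0,0,3.7,-0.9,2,1]],
])

```text
time: 34.8
tool_pos: [0.5878, 0.1438, 0.2291]
tcp_rot: [2.452, 1.962, 0.001]
wrist_force: [0.2, -0.8, -0.2]
grip_width: 0.0853
grip_force: 0.0
```

Request:
send_rows([
  [[0,0,0,0,0,0,1],[0,0,0,0,0,0,1],[0,0,0,0,0,0,1],[0,0,0,0,0,0,1],[0,0,0,0,0,0,1]],
])

```text
time: 35.3
tool_pos: [0.5873, 0.1452, 0.2283]
tcp_rot: [-2.451, -1.965, 0.0]
wrist_force: [0.4, -0.4, -0.5]
grip_width: 0.0856
grip_force: 0.0
```

```bash
python3 - <<'E'
from h import *
st(); shot('wrist','w15'); strips('w15',.07); print(w2pix('w15',[[.585,.1475,.07]]))
delta([.585,.1475,.066],yaw=1.36)
E
```

```text
t 35.3 pos [0.5873 0.1452 0.2283] w 0.0856 F [ 0.4 -0.4 -0.5] j7 -0.7 qd 0.003
px [319.  222.5] w [0.5857 0.1478] board y,x 0.2618 -0.443 yaw -0.219 [0.0073 0.0606]
[[318.21495313 223.0365006 ]]
turn [-0.    -0.    -0.008] shift [ 0.16 -0.27 16.23]
```

Request:
send_rows([
  [[0,0,0,0.2,-0.2,4,1],[0,0,0,0.2,-0.2,8,1],[0,0,0,0.2,-0.2,12,1],[0,0,0,0.2,-0.2,15,1],[0,0,0,0.2,-0.2,16.1,1]],
])

```text
time: 35.85
tool_pos: [0.5842, 0.1473, 0.0644]
tcp_rot: [-2.449, -1.965, 0.006]
wrist_force: [0.1, 0.7, 0.5]
grip_width: 0.0853
grip_force: 0.0
```

Request:
send_rows([
  [[0,0,0,0,0,0,1],[0,0,0,0,0,0,0.5],[0,0,0,0,0,0,0.3],[0,0,0,0,0,0,0.3],[0,0,0,0,0,0,0.3]],
])

```text
time: 36.35
tool_pos: [0.5868, 0.1481, 0.0692]
tcp_rot: [2.45, 1.964, 0.005]
wrist_force: [-0.5, -0.0, 8.5]
grip_width: 0.0613
grip_force: 33.9
```

```bash
python3 -c "
from h import *
st(); delta([*PL[2],.25],yaw=.472)"
```

```text
t 36.35 pos [0.5868 0.1481 0.0692] w 0.0613 F [-0.5 -0.   8.5] j7 -0.78 qd 0.002
turn [ 0.002 -0.003  0.88 ] shift [-54.93   3.07 -18.16]
```

Request:
send_rows([
  [[0,0,0,0,0,-2,0.3],[0,0,0,0,0,-6,0.3],[0,0,0,0,0,-10,0.3],[0,0,0,0,0,-15,0.3],[0,0,0,0,0,-19,0.3]],
])

```text
time: 36.85
tool_pos: [0.5859, 0.1478, 0.2611]
tcp_rot: [2.45, 1.965, 0.004]
wrist_force: [1.1, 0.6, -0.9]
grip_width: 0.061
grip_force: 33.5
```

```bash
python3 -c "
from h import *
st(); held('w16'); delta([*PL[2],.25],yaw=.472)"
```

```text
t 36.85 pos [0.5859 0.1478 0.2611] w 0.061 F [ 1.1  0.6 -0.9] j7 -0.7 qd 0.87
strip rows 337 428 63
held x,y [[-0.01903067  0.00064529 -0.0025267 ]]
turn [ 0.007 -0.01   0.88 ] shift [-55.06   2.89   1.46]
```

Request:
send_rows([
  [[0,0,0.14,-4,0.2,0,0.3],[0,0,0.28,-8.5,0.4,0,0.3],[0,0,0.42,-13,0.7,0,0.3],[0,0,0.56,-17.5,0.9,0,0.3],[0,0,0.7,-22,1.2,0,0.3]],
])

```text
time: 37.4
tool_pos: [0.549, -0.0713, 0.258]
tcp_rot: [2.979, 0.997, 0.002]
wrist_force: [1.2, -0.2, -1.3]
grip_width: 0.0616
grip_force: 33.4
```

```bash
python3 -c "
from h import *
st(); delta([*PL[2],.15],yaw=.472)"
```

```text
t 37.4 pos [ 0.549  -0.0713  0.258 ] w 0.0616 F [ 1.2 -0.2 -1.3] j7 -0.93 qd 0.509
turn [ 0.001 -0.001  0.174] shift [-23.66  22.68  10.8 ]
```

Request:
send_rows([
  [[0,0,0.09,-3.2,3,0,0.3],[0,0,0.174,-6.4,6.1,0,0.3],[0,0,0.174,-9.6,9.2,0,0.3],[0,0,0.174,-12.8,12.2,0,0.3],[0,0,0.174,-16,15.3,0,0.3]],
])

```text
time: 37.9
tool_pos: [0.5147, -0.2899, 0.258]
tcp_rot: [3.052, 0.744, 0.002]
wrist_force: [0.0, -0.8, -0.4]
grip_width: 0.0614
grip_force: 33.4
```

Request:
send_rows([
  [[0,0,0,-2.5,3.5,0,0.3],[0,0,0,-5,7,2,0.3],[0,0,0,-6.2,8.6,5,0.3],[0,0,0,-6.2,8.6,9,0.3],[0,0,0,-6.2,8.6,11,0.3]],
])

```text
time: 38.4
tool_pos: [0.498, -0.3934, 0.1446]
tcp_rot: [-3.051, -0.74, 0.003]
wrist_force: [-0.5, 1.7, -0.9]
grip_width: 0.0617
grip_force: 33.4
```

Request:
send_rows([
  [[0,0,0,0,0,0,0.3],[0,0,0,0,0,0,0.3],[0,0,0,0,0,0,0.3],[0,0,0,0,0,0,0.3],[0,0,0,0,0,0,0.3]],
])

```text
time: 38.9
tool_pos: [0.5003, -0.3934, 0.1485]
tcp_rot: [3.051, 0.743, 0.002]
wrist_force: [-0.0, -0.1, -0.5]
grip_width: 0.0616
grip_force: 33.4
```

```bash
python3 -c "
from h import *
st(); delta([*PL[2],.0472],yaw=.472); shot('wrist','w17'); strips('w17')"
```

```text
t 38.9 pos [ 0.5003 -0.3934  0.1485] w 0.0616 F [-0.  -0.1 -0.5] j7 -0.51 qd 0.007
turn [ 0.002 -0.001  0.006] shift [-0.38 -0.04 10.13]
px [320.8 154.9] w [ 0.5531 -0.3655] board y,x -0.0005 -0.0006 yaw -1.109 [0.0084 0.0623]
```

Request:
send_rows([
  [[0,0,0.006,-0.4,0,2,0.3],[0,0,0.006,-0.4,0,5,0.3],[0,0,0.006,-0.4,0,8,0.3],[0,0,0.006,-0.4,0,9.7,0.3],[0,0,0.006,-0.4,0,9.7,0.3]],
])

```text
time: 39.45
tool_pos: [0.4956, -0.3945, 0.0486]
tcp_rot: [-3.053, -0.734, 0.003]
wrist_force: [-0.3, 0.0, -0.9]
grip_width: 0.0614
grip_force: 34.2
```

Request:
send_rows([
  [[0,0,0,0,0,0,0.3],[0,0,0,0,0,0,0.3],[0,0,0,0,0,0,0.3],[0,0,0,0,0,0,0.3],[0,0,0,0,0,0,0.3]],
])

```text
time: 39.95
tool_pos: [0.4964, -0.3951, 0.0508]
tcp_rot: [3.054, 0.734, 0.001]
wrist_force: [-0.3, -0.2, -0.7]
grip_width: 0.0612
grip_force: 34.2
```

```bash
python3 -c "
from h import *
st(); delta([*PL[2],.0472],yaw=.472)"
```

```text
t 39.95 pos [ 0.4964 -0.3951  0.0508] w 0.0612 F [-0.3 -0.2 -0.7] j7 -0.51 qd 0.004
turn [ 0.001 -0.    -0.   ] shift [ 0.05 -0.    0.36]
```

Request:
send_rows([
  [[0,0,0,0,0,0.3,0.3],[0,0,0,0,0,0.3,0.3],[0,0,0,0,0,0.3,0.7],[0,0,0,0,0,0.3,1],[0,0,0,0,0,0.3,1]],
])

```text
time: 40.45
tool_pos: [0.4963, -0.3951, 0.0474]
tcp_rot: [3.054, 0.734, 0.0]
wrist_force: [-0.2, 0.7, -0.1]
grip_width: 0.0846
grip_force: 0.0
```

Request:
send_rows([
  [[0,0,0,0,0,-1,1],[0,0,0,0,0,-5,1],[0,0,0,0,0,-10,1],[0,0,0,0,0,-15,1],[0,0,0,0,0,-20,1]],
])

```text
time: 40.95
tool_pos: [0.4959, -0.3948, 0.2504]
tcp_rot: [3.054, 0.734, 0.001]
wrist_force: [-0.2, -0.8, 0.2]
grip_width: 0.0853
grip_force: 0.0
```

Request:
send_rows([
  [[0,0,0,0,0,-4,1],[0,0,0,0,0,-8,1],[0,0,0,0,0,-8,1],[0,0,0,0,0,-8,1],[0,0,0,0,0,-8,1]],
])

```text
time: 41.45
tool_pos: [0.4957, -0.3946, 0.3267]
tcp_rot: [-3.054, -0.734, 0.001]
wrist_force: [-0.4, 0.1, -0.1]
grip_width: 0.0856
grip_force: 0.0
```

Request:
send_rows([
  [[0,0,0,0,0,0,1],[0,0,0,0,0,0,1],[0,0,0,0,0,0,1],[0,0,0,0,0,0,1],[0,0,0,0,0,0,1]],
])

```text
time: 41.95
tool_pos: [0.4962, -0.395, 0.3271]
tcp_rot: [-3.054, -0.734, 0.0]
wrist_force: [0.4, -0.2, -1.3]
grip_width: 0.0855
grip_force: 0.0
```

```bash
python3 - <<'E'
from h import *
st(); shot('wrist','w18'); strips('w18'); darkrects('w18')
i=shot('top','top9')
j=i[185:290,125:185].astype(int); m=(j[...,2]-j[...,0]>50).astype(np.uint8); n,l,st_,c=cv2.connectedComponentsWithStats(m); print('bolt',c[1:]+[125,185],st_[1:,4])
# changes vs top8 (after lid opened)
a=cv2.imread('pics/top8.png'); d=cv2.absdiff(a,i).max(2); d=cv2.morphologyEx((d>30).astype(np.uint8),cv2.MORPH_OPEN,np.ones((2,2)))
n,l,q,c=cv2.connectedComponentsWithStats(d); print([(q[k].tolist()) for k in range(1,n) if q[k,4]>10])
E
```

```text
t 41.95 pos [ 0.4962 -0.395   0.3271] w 0.0855 F [ 0.4 -0.2 -1.3] j7 -0.5 qd 0.003
px [321.9  69.9] w [ 0.6095 -0.3374] board y,x 0.0625 0.0 yaw -1.099 [0.0084 0.0617]
px [320.7 134.2] w [ 0.5533 -0.3655] board y,x -0.0003 -0.0005 yaw -1.099 [0.0081 0.0614]
px [322. 195.] w [ 0.496  -0.3953] board y,x -0.0649 -0.0 yaw -1.099 [0.0067 0.0611]
px [322.1 251. ] w [ 0.4379 -0.4249] board y,x -0.1301 -0.0 yaw -1.099 [0.0073 0.0618]
[321.9  13. ] [ 0.6638 -0.3091] [0.0254 0.0622] -1.099
bolt [[165.04347826 243.13043478]
 [158.5        251.8125    ]
 [161.85714286 261.42857143]] [46 16 35]
[[325, 189, 188, 258, 15860], [115, 191, 157, 289, 15990], [406, 224, 4, 5, 13], [386, 230, 16, 11, 91], [187, 232, 36, 47, 742], [246, 233, 6, 17, 43], [186, 235, 2, 6, 12], [396, 243, 20, 15, 168], [184, 249, 2, 6, 12], [405, 262, 19, 11, 130], [275, 412, 5, 6, 14], [268, 463, 25, 17, 221], [295, 463, 20, 17, 172]]
```

All four cartons are within about 2 mm and 0.01 rad of places 1–4. The bolt, lid and rod are unchanged, and the gripper is clear.

```bash
python3 -c "
from cell import manip
print(manip.job_done())"
```

```text
the job is handed in; nothing more can be done
None
```

The job is handed in, though the hand-in call gave no verdict: the bolt is fully drawn with the rod, the rod is laid back on the counter, the lid is open, and all four cartons stand on places 1–4 within about 2 mm.

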